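# Load the instrument chassis with its modules

## Robot

A 6-joint arm with a two-finger parallel gripper is mounted at the origin on the work surface. World frame = base frame: x ahead of the robot, y to its left, z up, the work surface at z = 0. Lengths are in m, angles in degrees, forces in N, time in s.
With the tool pointing down it reaches from about 0.3 to 0.75 m from the base axis. Payload 8.5 kg.
Tool frame: the origin (TCP) lies between the finger pads; the fingertips stand 14 mm ahead of it and the grasp point (between the pads) lies 5 mm behind it; x points along the fingers, z is the direction in which the jaws open and shut, and the axes are right-handed (so a half turn about x gives the same grasp; the last joint's range is limited). The gripper opens to 85 mm and grips with 20 to 120 N. Pads are 22 mm wide; open, the fingers measure 114 mm over their backs; the gripper's body (76 mm by 85 mm) begins 54 mm behind the grasp point. The pads swing forward as they close: fully open they stand 13 mm farther back than shut.
Start: joints at [-12.336, 21.807, 74.336, -0, 83.858, -12.336], TCP at [0.55, 0, 0.245] pointing down, gripper open.
Joint ranges: [-178.18, 178.18], [-50.72, 133.34], [12.68, 142.11], [-81.47, 261.47], [9.98, 163.14], [-165.26, 165.26]. Speed limits (degrees/s): [136.94, 136.94, 180, 180, 180, 180].

## Interface

Orientations are given as a 3x3 rotation matrix whose columns are the frame's x, y, z axes.
In Python, from rig import env gives the robot as it stands.
- The arm moves only by the shell command python3 -m jog 'ROWS' [FORCE]. ROWS is JSON, a list of rows, each a list of 5 numbers: the opening, from -1 (shut) to 1 (fully open), so that 0 is half open, then the shift along the tool's x, y, z in m, then the turn about the tool's x in rad. In form: [[claw, dx, dy, dz, yaw], ...]. A call has 1 to 20 rows; each row is the pose to reach, as a shift and turn from the pose commanded when the call began, along the tool's axes at that moment; what a row does not reach only later rows make up. A row lasts 1/10 s, in which the tool goes at most 50 mm and 8.59 degrees, less where a joint would pass 70% of its speed; a pose out of reach is approached as far as the arm can. A call with a gripper value outside its range is refused whole. The fingers move at their own pace and stop on an object; FORCE is the grip in N (left out, the last holds). Time passes only in rows, so rows that repeat a pose let the fingers close. It gives the time, the measured TCP pose, the force and the opening at its end, in the units of the state.
- env.observe(): the state, without advancing time (a new reading comes with each control period).
- env.get_image(name): name is "scene" or "side" or "wrist"; returns the picture (400x640x3 uint8, red, green, blue); there is no depth.
- env.camera_model(name): a dict with "fx", "fy", "cx", "cy" (pixels), "k1" (the pictures are not rectified: a ray, as slopes to the right and down, at radius r is drawn at 1 + k1 r^2 times it, then the intrinsics apply), "origin" and "orientation" of the camera in the world. Camera axes: x right, y up, looking along -z (the intrinsics and any distortion apply to the point x, -y, -z); pixel columns grow to the right and rows downward; lengths in m; the calibration is good to about 2 mm. A picture is of the moment at which its call begins: read the wrist's pose just before it. camera_model takes no time and is no camera call; for the wrist camera it gives the pose at the moment of the call.
- env.close_job(): hands the job in, once; it reports no verdict.
The state is a dict: "time_s": time; "q": joint angles; "qvel": joint speeds; "joint_efforts": joint torques, N m; "position": TCP position; "tool_rot": TCP orientation; "ft_force": force on the tool from outside, world axes, zero at the start; "wrist_torque": the same for the moment, N m; "grip_width": finger opening in m.
Only numpy, scipy, OpenCV 4.12 (cv2) and the standard library are available. Lean on these libraries where they do the work, as an engineer would, in place of code of your own. Each camera call takes 0.05 s, during which the arm holds its last target.

## Task

Lift the loose cover off the instrument chassis and lay it flat on the bench, handle up; then move every module from the rack into a bay of its own in the chassis (any bays), standing fully down on the floor, terminal strip towards the wall with the sockets, lowered gently rather than dropped; last, put the cover back on, fully home with its skirt round the walls. In the rack a module can only be gripped by its ends and in the chassis only by its long sides, so stand each one on the bench on the way and take it again the other way; leave the spool, tweezers, bottle and the rest of the bench undisturbed.

Things in the scene. Friction and masses are not known exactly. Their poses are not given: they have to be found in the camera images.
- chassis: Fixed open-topped grey instrument chassis, 68 x 198 mm (x, y), 66 mm high; walls 4 mm, floor 5 mm thick. Origin: centre of its underside. Its y runs along the row of three bays; +x points to the long wall that carries three round black sockets outside (16 mm across, 12 mm long, 32 mm up); the other long wall has vent slits.
- bay0 (a point): Centre of the inside floor of bay 0, 5 mm above the bench; bays lie 54 mm apart along the chassis's y. Between the long walls a bay is 60 mm, between its guide ribs 30 mm wide: 2 mm free all round a module. The walls rise 61 mm above the bay floor, so a seated module's body top lies 17 mm below the rim and fingers on its end faces do not fit.
- bay1 (a point): Centre of the inside floor of bay 1, 5 mm above the bench; bays lie 54 mm apart along the chassis's y. Each bay has four black guide ribs, 4 mm thick, 43 mm high, standing out only 8 mm from the long walls, so the middle 44 mm of a module's long sides stay free for fingers.
- bay2 (a point): Centre of the inside floor of bay 2, 5 mm above the bench; bays lie 54 mm apart along the chassis's y. Beside a seated module's long sides 28 mm is free, to a neighbouring module or to the chassis's end wall.
- rim (a point): Centre of the plane of the chassis's top edge, 66 mm above the bench; axes of the chassis.
- m1_mid (a point): Module 1 (may be absent; all alike): steel block 56 x 26 mm (x, y), 44 mm high, 0.13 to 0.25 kg. The point is the body's centre, 22 mm above its underside; z up. On top at the +x end is a black terminal strip 14 x 22 mm, 8 mm high. Starts upright in a rack slot, its underside 4 mm above the bench, its x along the slot, either way round.
- m1_strip (a point): Centre of module 1's black terminal strip: 18 mm along +x from the module's centre and 26 mm above it.
- m2_mid (a point): Module 2 (may be absent; all alike): steel block 56 x 26 mm (x, y), 44 mm high, 0.13 to 0.25 kg. The point is the body's centre, 22 mm above its underside; z up. On top at the +x end is a black terminal strip 14 x 22 mm, 8 mm high. Starts upright in a rack slot, its underside 4 mm above the bench, its x along the slot, either way round.
- m2_strip (a point): Centre of module 2's black terminal strip: 18 mm along +x from the module's centre and 26 mm above it.
- m3_mid (a point): Module 3 (may be absent; all alike): steel block 56 x 26 mm (x, y), 44 mm high, 0.13 to 0.25 kg. The point is the body's centre, 22 mm above its underside; z up. On top at the +x end is a black terminal strip 14 x 22 mm, 8 mm high. Starts upright in a rack slot, its underside 4 mm above the bench, its x along the slot, either way round.
- m3_strip (a point): Centre of module 3's black terminal strip: 18 mm along +x from the module's centre and 26 mm above it.
- m4_mid (a point): Module 4 (may be absent; all alike): steel block 56 x 26 mm (x, y), 44 mm high, 0.13 to 0.25 kg. The point is the body's centre, 22 mm above its underside; z up. On top at the +x end is a black terminal strip 14 x 22 mm, 8 mm high. Starts upright in a rack slot, its underside 4 mm above the bench, its x along the slot, either way round.
- m4_strip (a point): Centre of module 4's black terminal strip: 18 mm along +x from the module's centre and 26 mm above it.
- rack: Fixed grey rack, origin under its centre. Four slots along its x, 36 mm apart in y. Base 58 x 160 mm, 4 mm thick. Fins beside each slot: 48 mm long, 6 mm thick, tops 56 mm above the bench (8 mm above the modules' bodies), 2 mm clear of the modules' long sides. Modules stick out 4 mm past the fins at each end: only the end faces (56 mm apart) can be gripped.
- cover_grip (a point): Loose aluminium cover, 0.28 kg: plate 81 x 211 mm (x, y), 3 mm thick; a 3 mm skirt all round hangs 7 mm below it, 3.5 mm clear of the chassis walls. The point: centre of its black bar handle (14 mm in x, 90 mm in y, 12 mm high), 33 mm above the plate's underside, a 24 mm gap under the bar. z up. Starts on the chassis; on the bench the point is 40 mm up. Fits either way round.
- cover_seat (a point): Centre of the underside of the cover's plate; it coincides with rim when the cover is home.
- spool: Wire spool, white, 44 mm across, 24 mm high; origin under its centre. Not to be disturbed.
- tweezers: Steel tweezers lying flat, 120 x 9 x 6 mm along its x; origin under its centre. Not to be disturbed.
- flux: Small bottle, 32 mm across, 60 mm high; origin under its centre. Not to be disturbed.

How it is judged (in metres and radians):
On the way, in this order (a step that is already met when the one before it is completed fails the run):
1. the cover has been taken off and lies flat on the bench, handle up, let go (horizontal distance between cover_seat and rim above 0.08 m and height (world z) of cover_seat below 0.02 m and angle between cover_seat's own z axis and vertical below 0.1 rad and contact force between the fingers and cover below 0.3 N), for 0.2 s.
2. every module stands in a bay, the right way round, while the cover is still off ((horizontal distance between m1_mid and bay0 below 0.006 m or horizontal distance between m1_mid and bay1 below 0.006 m or horizontal distance between m1_mid and bay2 below 0.006 m) and z of m1_mid in the frame of chassis between 0.024 and 0.03 m and angle between each of m1_mid, m2_mid, m3_mid, m4_mid's own z axis and vertical below 0.08 rad and x of each of m1_strip, m2_strip, m3_strip, m4_strip in the frame of chassis above 0.008 m and angle between the x axis of each of m1_mid, m2_mid, m3_mid, m4_mid and the x axis of chassis, either way round below 0.2 rad and (horizontal distance between m2_mid and bay0 below 0.006 m or horizontal distance between m2_mid and bay1 below 0.006 m or horizontal distance between m2_mid and bay2 below 0.006 m) and z of m2_mid in the frame of chassis between 0.024 and 0.03 m and (horizontal distance between m3_mid and bay0 below 0.006 m or horizontal distance between m3_mid and bay1 below 0.006 m or horizontal distance between m3_mid and bay2 below 0.006 m) and z of m3_mid in the frame of chassis between 0.024 and 0.03 m and (horizontal distance between m4_mid and bay0 below 0.006 m or horizontal distance between m4_mid and bay1 below 0.006 m or horizontal distance between m4_mid and bay2 below 0.006 m) and z of m4_mid in the frame of chassis between 0.024 and 0.03 m and horizontal distance between cover_seat and rim above 0.08 m), for 0.2 s.
At the end, for the whole second after the job is handed in: Every module present stands in a bay: centre within 6 mm of the bay's centre in plan, on the floor (within 3 mm), upright within 0.08 rad, terminal strip on the side of the sockets; the cover is home: within 6 mm of the rim's centre, level within 0.03 rad, square within 0.08 rad; all at rest ((horizontal distance between m1_mid and bay0 below 0.006 m or horizontal distance between m1_mid and bay1 below 0.006 m or horizontal distance between m1_mid and bay2 below 0.006 m) and z of m1_mid in the frame of chassis between 0.024 and 0.03 m and angle between each of m1_mid, m2_mid, m3_mid, m4_mid's own z axis and vertical below 0.08 rad and x of each of m1_strip, m2_strip, m3_strip, m4_strip in the frame of chassis above 0.008 m and angle between the x axis of each of m1_mid, m2_mid, m3_mid, m4_mid and the x axis of chassis, either way round below 0.2 rad and (horizontal distance between m2_mid and bay0 below 0.006 m or horizontal distance between m2_mid and bay1 below 0.006 m or horizontal distance between m2_mid and bay2 below 0.006 m) and z of m2_mid in the frame of chassis between 0.024 and 0.03 m and (horizontal distance between m3_mid and bay0 below 0.006 m or horizontal distance between m3_mid and bay1 below 0.006 m or horizontal distance between m3_mid and bay2 below 0.006 m) and z of m3_mid in the frame of chassis between 0.024 and 0.03 m and (horizontal distance between m4_mid and bay0 below 0.006 m or horizontal distance between m4_mid and bay1 below 0.006 m or horizontal distance between m4_mid and bay2 below 0.006 m) and z of m4_mid in the frame of chassis between 0.024 and 0.03 m and distance between cover_seat and rim below 0.006 m and angle between cover_seat's own z axis and vertical below 0.03 rad and angle between the y axis of cover_seat and the y axis of rim, either way round below 0.08 rad and linear speed of each of m1, m2, m3, m4, cover below 0.02 m/s); the robot touches nothing.
It fails at once if the spool, the tweezers or the small bottle is moved more than 4 cm (distance of any of spool, tweezers, flux from where it was at the start of the episode above 0.04 m).
It fails at once if a module is dropped into the chassis (falls faster than 0.5 m/s inside its walls) ((linear speed of m1 above 0.5 m/s and horizontal distance between m1_mid and chassis below 0.08 m and x of m1_mid in the frame of chassis between -0.02 and 0.02 m and z of m1_mid in the frame of chassis below 0.055 m) or (linear speed of m2 above 0.5 m/s and horizontal distance between m2_mid and chassis below 0.08 m and x of m2_mid in the frame of chassis between -0.02 and 0.02 m and z of m2_mid in the frame of chassis below 0.055 m) or (linear speed of m3 above 0.5 m/s and horizontal distance between m3_mid and chassis below 0.08 m and x of m3_mid in the frame of chassis between -0.02 and 0.02 m and z of m3_mid in the frame of chassis below 0.055 m) or (linear speed of m4 above 0.5 m/s and horizontal distance between m4_mid and chassis below 0.08 m and x of m4_mid in the frame of chassis between -0.02 and 0.02 m and z of m4_mid in the frame of chassis below 0.055 m)).
Of m1, m2, m3, m4 only 2 to 3 are there at a start; the rules pass over those that are not, and their reading is None.
At some moment in a run one of cover may be knocked a few centimetres aside while the robot is not near it.
It also fails if it takes over 210 s, if anything falls off the work surface, if the arm or the gripper's body presses on something with over 40 N, if the wrist force passes 120 N, or if a joint passes its speed limit or range.

## Working session

There is one attempt and no reset: what is moved stays moved. The work goes in short steps, Python scripts to look and compute and a shell command to move; the robot and the scene stay as the last step left them, time stands still between calls to the robot, and variables do not carry over. Pictures are saved under pics/ and viewed, and the job is handed in when it is done.

```bash
ls; mkdir -p pics
cat > h.py <<'E'
import numpy as np, cv2, json
from rig import env
def snap(name,fn,crop=None,scale=1):
    im=env.get_image(name)[:,:,::-1]
    cv2.imwrite('pics/full_'+fn+'.png',im)
    if crop: 
        x0,y0,x1,y1=crop; im=im[y0:y1,x0:x1]
    im=cv2.resize(im,None,fx=scale,fy=scale,interpolation=cv2.INTER_CUBIC)
    cv2.imwrite('pics/'+fn+'.png',im)
def proj(P,m):
    P=np.atleast_2d(P); R=np.array(m['orientation']).reshape(3,3)
    c=(P-np.array(m['origin']))@R
    a=c[:,0]/-c[:,2]; b=-c[:,1]/-c[:,2]; r2=a*a+b*b; f=1+m['k1']*r2
    return np.c_[m['fx']*a*f+m['cx'],m['fy']*b*f+m['cy']]
def ray(uv,m):
    a,b=(uv[0]-m['cx'])/m['fx'],(uv[1]-m['cy'])/m['fy']
    s=1
    for _ in range(20):
        r2=(a/s)**2+(b/s)**2 if False else (a*a+b*b)/(s*s); s=1+m['k1']*r2
    d=np.array([a/s,-b/s,-1.]); R=np.array(m['orientation']).reshape(3,3)
    return np.array(m['origin']),R@d
def atz(uv,z,m):
    o,d=ray(uv,m); return o+d*(z-o[2])/d[2]
E
python3 - <<'E'
from h import *
np.set_printoptions(precision=4,suppress=True)
print(env.observe())
for n in ['scene','side','wrist']:
    m=env.camera_model(n);print(n,m); 
    snap(n,n+'0')
E
```

```text
pics
{'time_s': 0.0, 'q': array([-12.3371,  21.8447,  74.3837,   0.0014,  83.858 , -12.3359]), 'qvel': array([ 0.067 ,  0.0273, -0.1182, -0.0779,  0.0357, -0.074 ]), 'joint_efforts': array([ -0.001 , -44.8467, -23.1286,  -0.0003,   0.0047,   0.    ]), 'position': array([0.5497, 0.    , 0.2447]), 'tool_rot': array([[-0.0015,  0.    ,  1.    ],
       [ 0.0003,  1.    , -0.    ],
       [-1.    ,  0.0003, -0.0015]]), 'ft_force': array([0.5551, 0.1902, 0.1315]), 'wrist_torque': array([-0.0329,  0.0235,  0.0008]), 'grip_width': 0.08560873161546964}
scene {'fx': 470.4954287206397, 'fy': 470.4954287206397, 'cx': 317.4579438496897, 'cy': 202.9400165178432, 'k1': 0.007169658112925127, 'origin': array([1.2287, 0.1683, 0.7586]), 'orientation': array([[-0.274 , -0.695 ,  0.6647],
       [ 0.9616, -0.1876,  0.2003],
       [-0.0145,  0.6941,  0.7197]])}
side {'fx': 393.93528306245184, 'fy': 393.93528306245184, 'cx': 324.16814445549824, 'cy': 199.9401635166437, 'k1': -0.08882132092270262, 'origin': array([0.3604, 0.4885, 0.5336]), 'orientation': array([[-0.9109,  0.2503, -0.3281],
       [-0.4126, -0.5668,  0.7131],
       [-0.0075,  0.7849,  0.6195]])}
wrist {'fx': 305.870809309789, 'fy': 305.870809309789, 'cx': 318.2787859947164, 'cy': 197.70569011873656, 'k1': -0.014654577759237846, 'origin': array([0.5505, 0.0778, 0.3735]), 'orientation': array([[ 1.    , -0.0004,  0.0008],
       [ 0.0001,  0.9525,  0.3045],
       [-0.0009, -0.3045,  0.9525]])}
```

View pics/scene0.png

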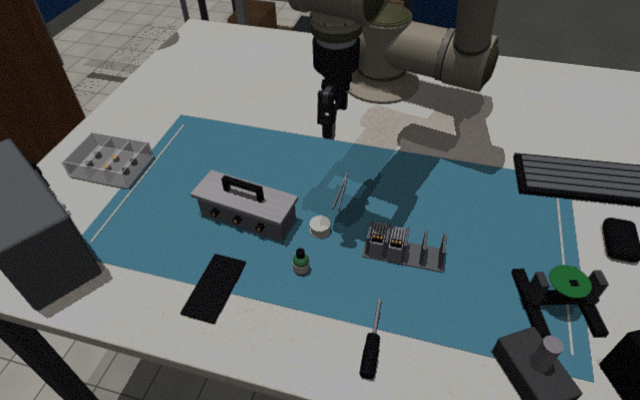

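View pics/side0.png

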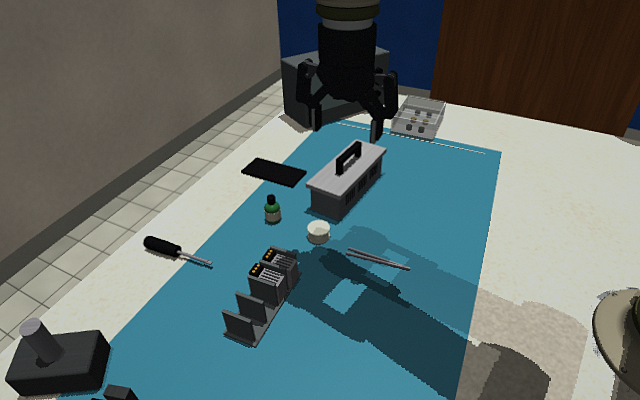

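View pics/wrist0.png

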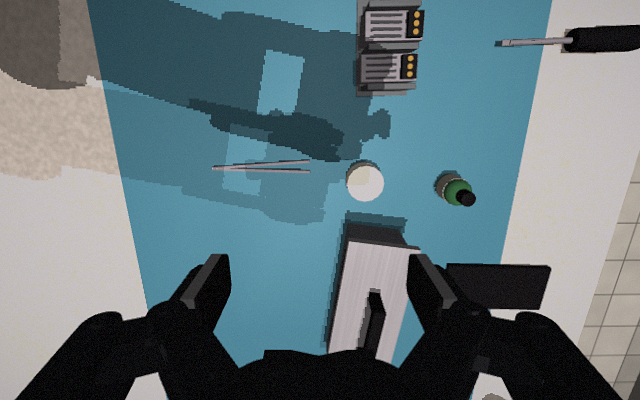

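Run:
```python
import cv2
a=cv2.imread('pics/full_scene0.png')[150:285,180:460]; cv2.imwrite('pics/s0c.png',cv2.resize(a,None,fx=2.8,fy=2.8,interpolation=cv2.INTER_CUBIC))
a=cv2.imread('pics/full_wrist0.png')[0:110,330:450]; cv2.imwrite('pics/w0c.png',cv2.resize(a,None,fx=5,fy=5,interpolation=cv2.INTER_CUBIC))
a=cv2.imread('pics/full_wrist0.png')[200:360,300:460]; cv2.imwrite('pics/w0d.png',cv2.resize(a,None,fx=3.5,fy=3.5,interpolation=cv2.INTER_CUBIC))
```

```text
(no output)
```

View pics/s0c.png

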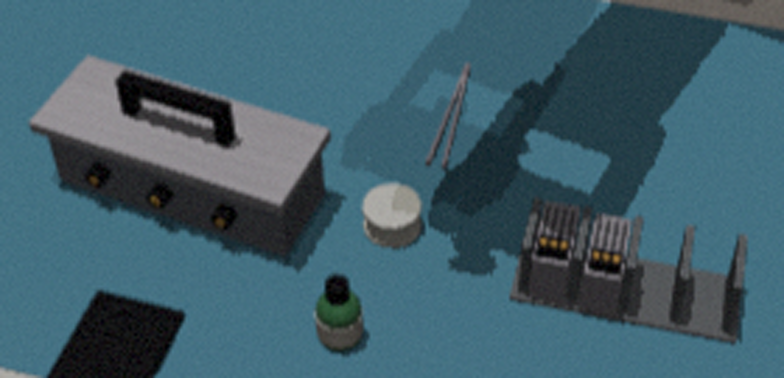

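View pics/w0c.png

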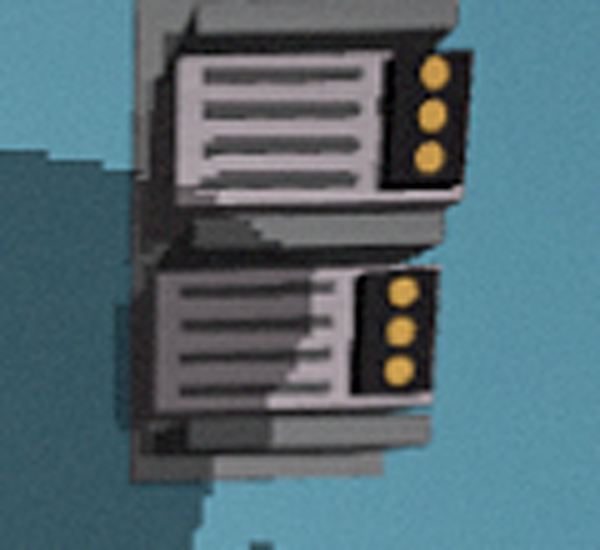

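View pics/w0d.png

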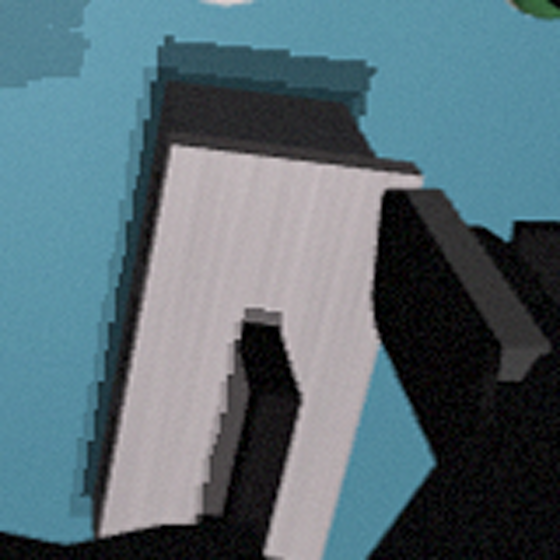

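Run:
```python
import cv2
a=cv2.imread('pics/full_side0.png')[130:225,295:395]; cv2.imwrite('pics/d0c.png',cv2.resize(a,None,fx=6,fy=6,interpolation=cv2.INTER_CUBIC))
a=cv2.imread('pics/full_side0.png')[235:355,215:310]; cv2.imwrite('pics/d0d.png',cv2.resize(a,None,fx=5,fy=5,interpolation=cv2.INTER_CUBIC))
```

```text
(no output)
```

View pics/d0c.png

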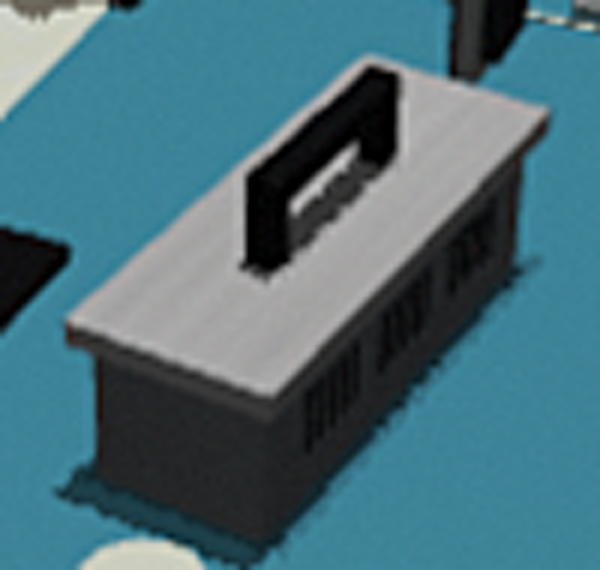

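View pics/d0d.png

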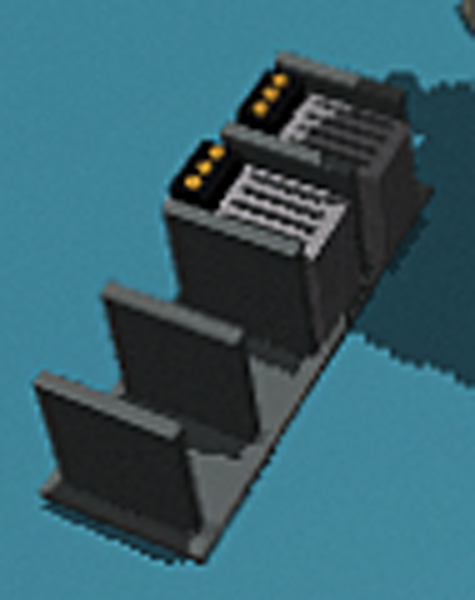

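```bash
cat > fit.py <<'E'
from h import *
from scipy.optimize import least_squares
def fit(obs,cams,x0,names=None):
    # obs: list (cam, uv, local xyz)
    def res(p,full=False):
        c,s=np.cos(p[2]),np.sin(p[2]); r=[]
        for cam,uv,L in obs:
            w=[p[0]+c*L[0]-s*L[1],p[1]+s*L[0]+c*L[1],L[2]]
            r.append((proj(w,cams[cam])[0]-uv)/cams[cam]['fx'])
        return np.array(r).ravel()
    s=least_squares(res,x0,loss='soft_l1',f_scale=0.004)
    r=res(s.x).reshape(-1,2)
    for (cam,uv,L),q in zip(obs,r): print(cam,L,np.round(q*cams[cam]['fx'],1))
    print('FIT',np.round(s.x[:2],4),'yaw deg',np.round(np.degrees(s.x[2]),2)); return s.x
E
cat > f0.py <<'E'
from fit import *
cams={n:env.camera_model(n) for n in ['scene','side','wrist']}
S=lambda x,y:(x/2.8+180,y/2.8+150)
D=lambda x,y:(x/6+295,y/6+130)
D2=lambda x,y:(x/5+215,y/5+235)
W=lambda x,y:(x/5+330,y/5)
W2=lambda x,y:(x/3.5+300,y/3.5+200)
a,b=.0405,.1055
z=.069
fit([('scene',S(90,57),(-a,-b,z)),('scene',S(32,125),(a,-b,z)),('scene',S(281,205),(a,b,z)),('scene',S(329,135),(-a,b,z)),
('side',D(65,326),(a,b,z)),('side',D(275,402),(-a,b,z)),('side',D(550,108),(-a,-b,z)),('side',D(370,55),(a,-b,z)),
('wrist',W2(172,145),(-a,b,z)),('wrist',W2(422,177),(a,b,z))],cams,[.57,-.12,0])
print('M-low')
fit([('wrist',W(155,272),(-.028,.013,.048)),('wrist',W(155,412),(-.028,-.013,.048)),('wrist',W(436,404),(.028,-.013,.048)),('wrist',W(400,331),(.018,0,.056)),
('scene',S(553,243),(.018,0,.056)),('side',D2(271,92),(.018,0,.056))],cams,[.6,.2,0])
print('M-up')
fit([('wrist',W(178,57),(-.028,.013,.048)),('wrist',W(178,200),(-.028,-.013,.048)),('wrist',W(462,203),(.028,-.013,.048)),('wrist',W(432,115),(.018,0,.056)),
('scene',S(605,257),(.018,0,.056)),('side',D2(205,168),(.018,0,.056))],cams,[.6,.2,0])
print('rack')
fit([('wrist',W(130,482),(-.029,-.08,.004)),('wrist',W(383,478),(.029,-.08,.004)),('scene',S(512,296),(.029,-.08,.004)),('scene',S(738,338),(.029,.08,.004)),
('side',D2(45,490),(.029,.08,.004)),('side',D2(205,552),(-.029,.08,.004))],cams,[.6,.25,0])
for n,u in [('scene',S(392,205)),('wrist',(365,182)),]: print('spool',atz(u,.024,cams[n]))
print('flux',atz((461,194),.06,cams['wrist']),atz(S(337,287),.06,cams['scene']))
print('tw',[atz(u,.006,cams['wrist']) for u in [(213,168),(310,160),(310,171)]])
E
python3 f0.py
```

```text
scene (-0.0405, -0.1055, 0.069) [-1.2 -1.2]
scene (0.0405, -0.1055, 0.069) [-1.9 -1.6]
scene (0.0405, 0.1055, 0.069) [-1.  -0.2]
scene (-0.0405, 0.1055, 0.069) [-0.1 -2.2]
side (0.0405, 0.1055, 0.069) [-0.6 -1.2]
side (-0.0405, 0.1055, 0.069) [-1.  -0.8]
side (-0.0405, -0.1055, 0.069) [0.3 0.3]
side (0.0405, -0.1055, 0.069) [-0.7 -0.2]
wrist (-0.0405, 0.1055, 0.069) [-0.5 -0.7]
wrist (0.0405, 0.1055, 0.069) [ 0.1 -0.4]
FIT [ 0.6087 -0.1793] yaw deg -8.17
M-low
wrist (-0.028, 0.013, 0.048) [ 0.1 -0.1]
wrist (-0.028, -0.013, 0.048) [-0.1  0.2]
wrist (0.028, -0.013, 0.048) [-0.2 -0.1]
wrist (0.018, 0, 0.056) [-0.1  0. ]
scene (0.018, 0, 0.056) [-0.6  0.5]
side (0.018, 0, 0.056) [-0.6  0.4]
FIT [0.6205 0.1084] yaw deg 1.94
M-up
wrist (-0.028, 0.013, 0.048) [ 0.1 -0.9]
wrist (-0.028, -0.013, 0.048) [-0.7  0.9]
wrist (0.028, -0.013, 0.048) [ 0.5 -0.3]
wrist (0.018, 0, 0.056) [-0.2  0.3]
scene (0.018, 0, 0.056) [-0.4  0.4]
side (0.018, 0, 0.056) [-0.4 -0.2]
FIT [0.623  0.1457] yaw deg 0.8
rack
wrist (-0.029, -0.08, 0.004) [-0.   0.4]
wrist (0.029, -0.08, 0.004) [-0.1 -0.5]
scene (0.029, -0.08, 0.004) [-1.8  0.4]
scene (0.029, 0.08, 0.004) [-1.3  0.6]
side (0.029, 0.08, 0.004) [-0.5  0.2]
side (-0.029, 0.08, 0.004) [0.2 1. ]
FIT [0.6198 0.1623] yaw deg 1.97
spool [ 0.60525069 -0.01491858  0.024     ]
spool [ 0.60545715 -0.01450504  0.024     ]
flux [ 0.70378598 -0.01825101  0.06      ] [ 0.71589612 -0.02167394  0.06      ]
tw [array([ 0.42116551, -0.00155066,  0.006     ]), array([0.54021508, 0.00831215, 0.006     ]), array([ 0.54010559, -0.00533324,  0.006     ])]
```

```bash
python3 -m jog '[[1,0,-0.02,0.006,0.02],[1,0,-0.04,0.013,0.05],[1,0,-0.065,0.02,0.08],[1,0,-0.09,0.03,0.12],[1,0,-0.12,0.04,0.143],[1,0,-0.15,0.05,0.143],[1,0,-0.17,0.057,0.143],[1,0,-0.179,0.0587,0.143],[1,0,-0.179,0.0587,0.143],[1,0,-0.179,0.0587,0.143]]'
python3 - <<'E'
from h import *
snap('wrist','w1');snap('scene','s1',(150,100,350,280),3);snap('side','d1',(250,0,450,240),2.4)
E
```

```text
time_s: 1.15
position: [0.6084, -0.1781, 0.2453]
tool_rot: [[-0.0, 0.142, 0.99], [0.0, 0.99, -0.142], [-1.0, 0.0, -0.0]]
ft_force: [0.2, 0.3, -0.7]
grip_width: 0.0851
```

View pics/w1.png

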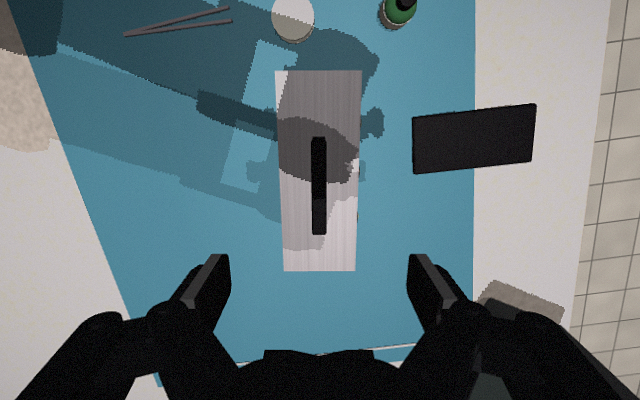

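View pics/s1.png

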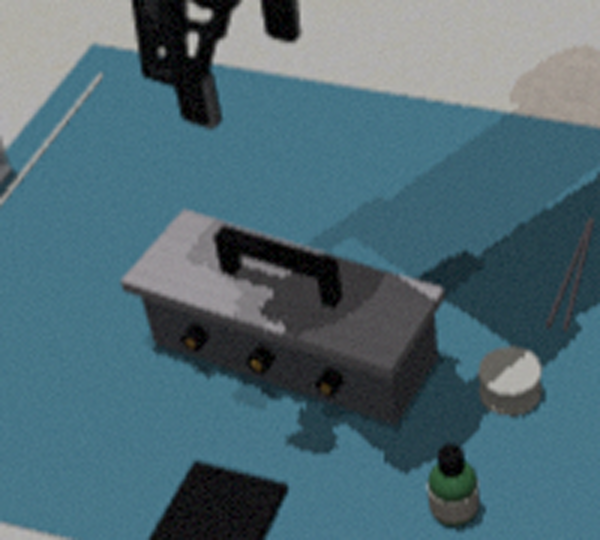

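Run:
```python
from fit import *
cams={n:env.camera_model(n) for n in ['scene','side','wrist']}
a,b,z=.0405,.1055,.069
x=fit([('wrist',(275.5,70.5),(-a,b,z)),('wrist',(362,70),(a,b,z)),('wrist',(355,271),(a,-b,z)),('wrist',(284,271),(-a,-b,z)),
 ('wrist',(318.5,137),(0,.045,.105)),('wrist',(319,235),(0,-.045,.105))],cams,[.6,-.18,-.14])
```

```text
wrist (-0.0405, 0.1055, 0.069) [-0.6 -0.3]
wrist (0.0405, 0.1055, 0.069) [ 0.2 -0.2]
wrist (0.0405, -0.1055, 0.069) [-0.  -0.7]
wrist (-0.0405, -0.1055, 0.069) [-0.3 -0.4]
wrist (0, 0.045, 0.105) [0.4 3.7]
wrist (0, -0.045, 0.105) [0.2 0. ]
FIT [ 0.6099 -0.1791] yaw deg -7.87
```

```bash
python3 -m jog '[[0.3,0.02,0,0.001,0],[0,0.045,0,0.001,0],[0,0.07,0,0.001,0],[0,0.095,0,0.001,0],[0,0.12,0,0.001,0],[0,0.14,0,0.001,0],[0,0.151,0,0.001,0],[0,0.151,0,0.001,0],[-1,0.151,0,0.001,0],[-1,0.151,0,0.001,0],[-1,0.151,0,0.001,0],[-1,0.151,0,0.001,0],[-1,0.151,0,0.001,0],[-1,0.151,0,0.001,0],[-1,0.151,0,0.001,0],[-1,0.151,0,0.001,0]]' 60
```

```text
time_s: 2.9
position: [0.6102, -0.1793, 0.0958]
tool_rot: [[0.002, 0.142, 0.99], [-0.001, 0.99, -0.142], [-1.0, -0.001, 0.002]]
ft_force: [-0.9, 1.3, 7.2]
grip_width: 0.0126
```

```bash
python3 -m jog '[[-1,-0.004,0,0,0],[-1,-0.008,0,0,0],[-1,-0.014,0,0,0],[-1,-0.02,0,0,0],[-1,-0.03,0,0,0],[-1,-0.04,0,0,0],[-1,-0.04,0,0,0],[-1,-0.04,0,0,0]]'
python3 - <<'E'
from h import *
snap('side','d2',(220,30,460,240),3);snap('scene','s2',(150,100,350,280),3)
E
```

```text
time_s: 3.7
position: [0.6097, -0.1792, 0.1346]
tool_rot: [[0.0, 0.143, 0.99], [-0.0, 0.99, -0.143], [-1.0, -0.0, 0.0]]
ft_force: [0.8, -0.1, -3.6]
grip_width: 0.0128
```

View pics/s2.png

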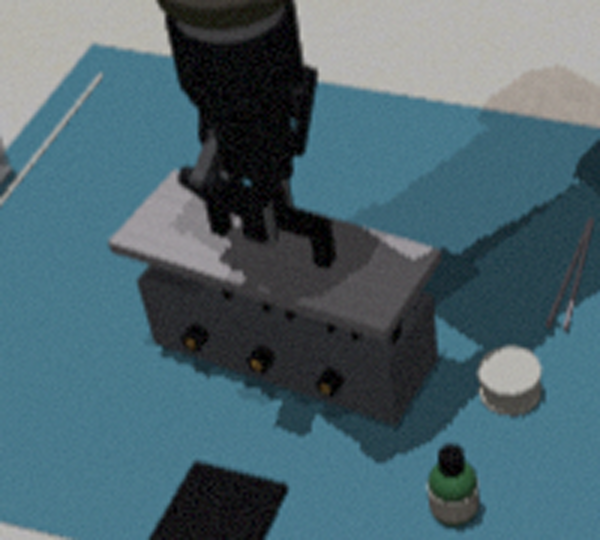

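```bash
python3 -m jog '[[-1,-0.01,0,-0.01,0],[-1,-0.01,0,-0.025,0],[-1,-0.01,0,-0.045,0],[-1,-0.01,0,-0.065,0],[-1,-0.01,-0.005,-0.085,0],[-1,-0.01,-0.01,-0.105,0],[-1,-0.01,-0.015,-0.125,0],[-1,-0.01,-0.02,-0.145,0],[-1,-0.005,-0.02,-0.158,0],[-1,0.0,-0.02,-0.165,0],[-1,0.015,-0.02,-0.165,0],[-1,0.035,-0.02,-0.165,0],[-1,0.055,-0.02,-0.165,0],[-1,0.07,-0.02,-0.165,0],[-1,0.08,-0.02,-0.165,0],[-1,0.086,-0.02,-0.165,0],[-1,0.090,-0.02,-0.165,0],[-1,0.093,-0.02,-0.165,0],[-1,0.093,-0.02,-0.165,0]]'
python3 - <<'E'
from h import *
snap('side','d3');snap('scene','s3')
E
```

```text
time_s: 5.7
position: [0.4436, -0.1755, 0.0414]
tool_rot: [[0.0, 0.142, 0.99], [-0.0, 0.99, -0.142], [-1.0, -0.0, 0.0]]
ft_force: [-0.2, -0.0, -2.7]
grip_width: 0.0129
```

View pics/s3.png

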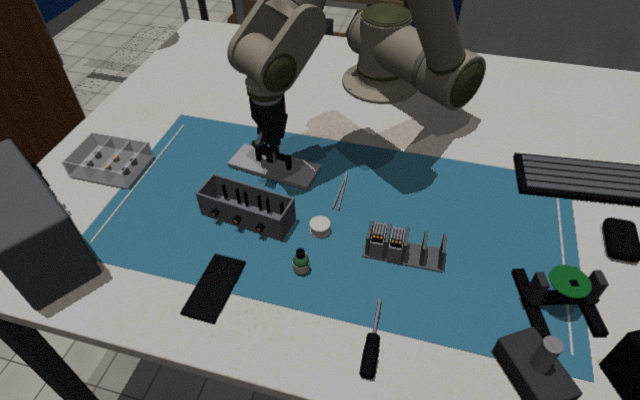

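View pics/d3.png

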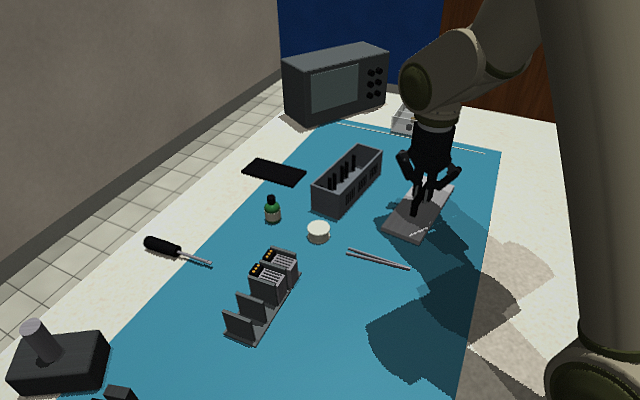

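```bash
python3 -m jog '[[-1,0.001,0,0,0],[-1,0.002,0,0,0],[-1,0.003,0,0,0],[-1,0.003,0,0,0],[-1,0.003,0,0,0]]'
```

```text
time_s: 6.3
position: [0.4435, -0.1754, 0.0383]
tool_rot: [[-0.0, 0.143, 0.99], [0.0, 0.99, -0.143], [-1.0, 0.0, -0.0]]
ft_force: [-0.2, 0.7, -2.5]
grip_width: 0.0126
```

```bash
python3 -m jog '[[-1,0.001,0,0,0],[-1,0.002,0,0,0],[-1,0.002,0,0,0],[-1,0.002,0,0,0]]'
```

```text
time_s: 6.7
position: [0.4435, -0.1754, 0.0368]
tool_rot: [[0.0, 0.142, 0.99], [-0.0, 0.99, -0.142], [-1.0, -0.0, 0.0]]
ft_force: [-2.7, 1.1, 5.6]
grip_width: 0.0129
```

Contact at 0.0368 as predicted. Release, rise.

```bash
python3 -m jog '[[-0.5,0,0,0,0],[-0.2,0,0,0,0],[0,0,0,0,0],[0,0,0,0,0],[0,0,0,0,0],[0,-0.01,0,0,0],[0,-0.03,0,0,0],[0,-0.06,0,0,0],[0,-0.1,0,0,0],[0,-0.14,0,0,0],[0,-0.18,0,0,0],[0,-0.2,0.0,0,0],[0,-0.2,0,0,0],[0,-0.2,0,0,0]]'
python3 - <<'E'
from h import *
snap('side','d4');snap('wrist','w4')
E
```

```text
time_s: 8.1
position: [0.4432, -0.1752, 0.2363]
tool_rot: [[0.0, 0.142, 0.99], [-0.0, 0.99, -0.142], [-1.0, -0.0, 0.0]]
ft_force: [-0.2, -0.1, 0.5]
grip_width: 0.0429
```

View pics/w4.png

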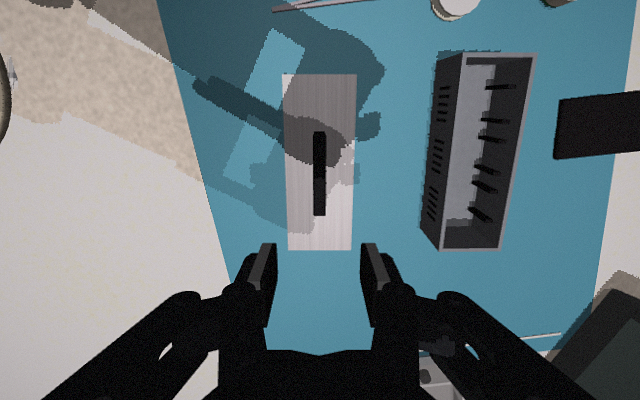

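View pics/d4.png

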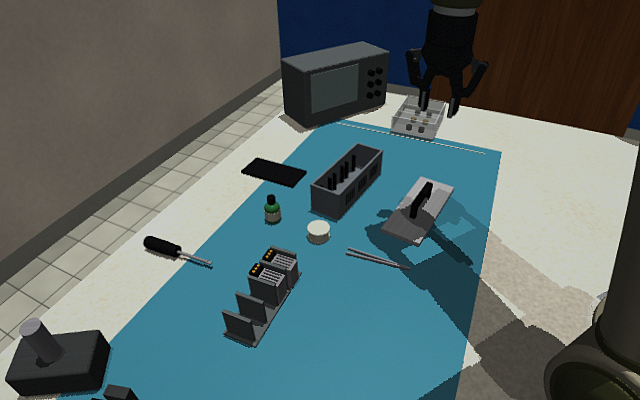

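Run:
```python
import cv2
a=cv2.imread('pics/full_wrist4.png' if 0 else 'pics/full_w4.png')[40:265,405:555]; cv2.imwrite('pics/w4c.png',cv2.resize(a,None,fx=2.6,fy=2.6,interpolation=cv2.INTER_CUBIC))
a=cv2.imread('pics/full_d4.png')[135:230,300:395]; cv2.imwrite('pics/d4c.png',cv2.resize(a,None,fx=6,fy=6,interpolation=cv2.INTER_CUBIC))
```

```text
(no output)
```

View pics/w4c.png

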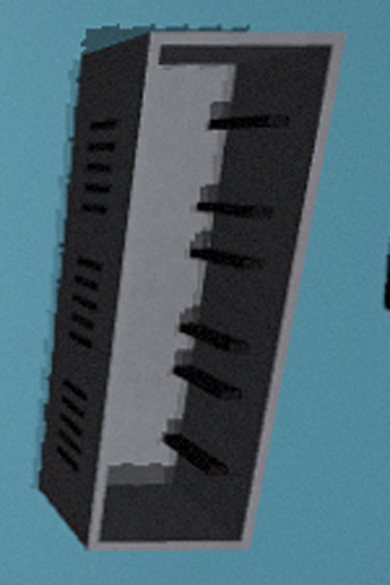

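View pics/d4c.png

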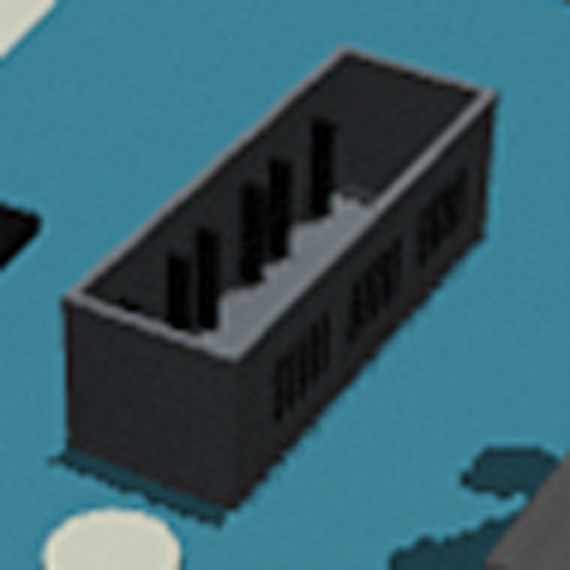

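Run:
```python
from fit import *
cams={n:env.camera_model(n) for n in ['scene','side','wrist']}
W=lambda x,y:(x/2.6+405,y/2.6+40)
D=lambda x,y:(x/6+300,y/6+135)
a,b,z=.034,.099,.066
wo=[('wrist',W(150,31),(-a,b,z)),('wrist',W(346,33),(a,b,z)),('wrist',W(248,548),(a,-b,z)),('wrist',W(88,550),(-a,-b,z)),('wrist',W(40,488),(-a,-b,0)),('wrist',W(82,55),(-a,b,0))]
so=[('side',D(65,297),(a,b,z)),('side',D(235,360),(-a,b,z)),('side',D(496,93),(-a,-b,z)),('side',D(347,47),(a,-b,z)),('side',D(68,455),(a,b,0)),('side',D(225,510),(-a,b,0)),('side',D(484,238),(-a,-b,0))]
fit(wo,cams,[.6,-.18,-.14]);fit(so,cams,[.6,-.18,-.14]);fit(wo+so,cams,[.6,-.18,-.14])
```

```text
wrist (-0.034, 0.099, 0.066) [0.3 0.2]
wrist (0.034, 0.099, 0.066) [ 0.3 -0.6]
wrist (0.034, -0.099, 0.066) [0.5 0.4]
wrist (-0.034, -0.099, 0.066) [-0.1  0.2]
wrist (-0.034, -0.099, 0) [-0.7 -0. ]
wrist (-0.034, 0.099, 0) [-0.5 -0. ]
FIT [ 0.6086 -0.1783] yaw deg -7.71
side (0.034, 0.099, 0.066) [-0.8  0. ]
side (-0.034, 0.099, 0.066) [-0.1  0.4]
side (-0.034, -0.099, 0.066) [ 0.7 -0.1]
side (0.034, -0.099, 0.066) [-0.7 -0.3]
side (0.034, 0.099, 0) [-0.4 -1.1]
side (-0.034, 0.099, 0) [1.  0.9]
side (-0.034, -0.099, 0) [ 0.4 -0.4]
FIT [ 0.6072 -0.1771] yaw deg -8.04
wrist (-0.034, 0.099, 0.066) [0.2 0.2]
wrist (0.034, 0.099, 0.066) [ 0.2 -0.6]
wrist (0.034, -0.099, 0.066) [0.3 0.4]
wrist (-0.034, -0.099, 0.066) [-0.3  0.2]
wrist (-0.034, -0.099, 0) [-0.9 -0.1]
wrist (-0.034, 0.099, 0) [-0.6 -0.1]
side (0.034, 0.099, 0.066) [-0.9 -0.3]
side (-0.034, 0.099, 0.066) [-0.2 -0. ]
side (-0.034, -0.099, 0.066) [ 0.1 -0.5]
side (0.034, -0.099, 0.066) [-1.3 -0.7]
side (0.034, 0.099, 0) [-0.5 -1.4]
side (-0.034, 0.099, 0) [0.9 0.5]
side (-0.034, -0.099, 0) [-0.2 -0.9]
FIT [ 0.6085 -0.1782] yaw deg -7.74
```

```bash
python3 -m jog '[[1,0,0.015,0.006,-0.02],[1,0,0.04,0.016,-0.05],[1,0,0.07,0.03,-0.08],[1,0,0.1,0.042,-0.1],[1,0,0.13,0.054,-0.13],[1,0,0.16,0.066,-0.178],[1,0,0.19,0.078,-0.178],[1,0,0.22,0.09,-0.178],[1,0,0.25,0.103,-0.178],[1,0,0.28,0.115,-0.178],[1,0,0.305,0.125,-0.178],[1,0,0.32,0.131,-0.178],[1,0,0.324,0.133,-0.178],[1,0,0.324,0.133,-0.178],[1,0,0.324,0.133,-0.178]]'
python3 - <<'E'
from h import *
snap('wrist','w5',(230,40,430,280),2.5);snap('side','d5')
E
```

```text
time_s: 9.7
position: [0.621, 0.1256, 0.2359]
tool_rot: [[-0.001, -0.034, 0.999], [-0.0, 0.999, 0.034], [-1.0, -0.0, -0.001]]
ft_force: [-0.3, -0.2, -0.7]
grip_width: 0.0855
```

View pics/w5.png

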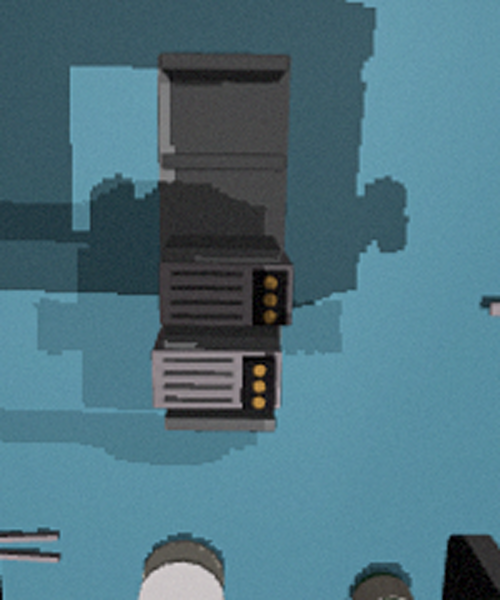

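Run:
```python
from fit import *
cams={n:env.camera_model(n) for n in ['scene','side','wrist']}
W=lambda x,y:(x/2.5+230,y/2.5+40)
h,w,z=.028,.013,.048
fit([('wrist',W(161.5,263),(-h,w,z)),('wrist',W(293,265),(h,w,z)),('wrist',W(290,326),(h,-w,z)),('wrist',W(160.5,326),(-h,-w,z)),('wrist',W(271,299),(.018,0,.056))],cams,[.62,.14,0])
fit([('wrist',W(155,349),(-h,w,z)),('wrist',W(282,349),(h,w,z)),('wrist',W(278,410),(h,-w,z)),('wrist',W(153,408),(-h,-w,z)),('wrist',W(260,386),(.018,0,.056))],cams,[.62,.1,0])
```

```text
wrist (-0.028, 0.013, 0.048) [-1.   0.2]
wrist (0.028, 0.013, 0.048) [ 0.6 -0.1]
wrist (0.028, -0.013, 0.048) [0.8 0.2]
wrist (-0.028, -0.013, 0.048) [-0.3 -0.4]
wrist (0.018, 0, 0.056) [-0.2  0.1]
FIT [0.6234 0.1453] yaw deg 1.37
wrist (-0.028, 0.013, 0.048) [-1.2  0.1]
wrist (0.028, 0.013, 0.048) [0.4 1. ]
wrist (0.028, -0.013, 0.048) [ 1.  -0.4]
wrist (-0.028, -0.013, 0.048) [-0.1 -0.4]
wrist (0.018, 0, 0.056) [-0.2 -0.1]
FIT [0.6207 0.1084] yaw deg 0.99
```

```bash
python3 -m jog '[[1,0.02,0.01,0.002,0],[1,0.05,0.0195,0.0025,0],[1,0.08,0.0195,0.0025,0],[1,0.11,0.0195,0.0025,0],[1,0.14,0.0195,0.0025,0],[1,0.16,0.0195,0.0025,0],[1,0.18,0.0195,0.0025,0],[1,0.195,0.0195,0.0025,0],[1,0.206,0.0195,0.0025,0],[1,0.213,0.0195,0.0025,0],[1,0.213,0.0195,0.0025,0],[1,0.213,0.0195,0.0025,0]]'
```

```text
time_s: 11.0
position: [0.6235, 0.1458, 0.024]
tool_rot: [[0.001, -0.035, 0.999], [0.0, 0.999, 0.035], [-1.0, 0.0, 0.001]]
ft_force: [-0.5, -0.5, 0.2]
grip_width: 0.0853
```

```bash
python3 -m jog '[[0.5,0,0,0,0],[0.3,0,0,0,0],[0,0,0,0,0],[0,0,0,0,0],[0,0,0,0,0],[0,0,0,0,0]]' 60
python3 - <<'E'
from h import *
snap('side','d6',(180,160,340,360),3)
E
```

```text
time_s: 11.6
position: [0.6235, 0.1459, 0.0241]
tool_rot: [[0.001, -0.035, 0.999], [0.0, 0.999, 0.035], [-1.0, 0.0, 0.001]]
ft_force: [-0.0, 0.1, 5.9]
grip_width: 0.0554
```

View pics/d6.png

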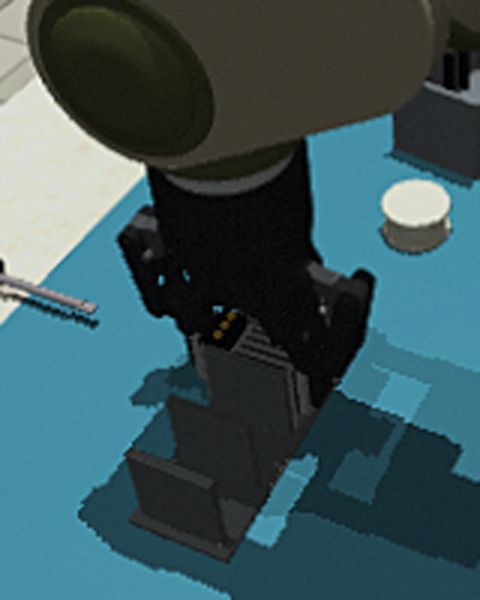

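```bash
python3 -m jog '[[0,-0.004,0,0,0],[0,-0.012,0,0,0],[0,-0.025,0,0,0],[0,-0.045,0,0,0],[0,-0.065,0,0,0],[0,-0.08,0,0,0],[0,-0.085,0,0,0],[0,-0.085,0,0,0],[0,-0.085,0,0,0]]'
python3 - <<'E'
from h import *
print(env.observe()['q'])
snap('scene','s7',(320,120,480,280),4)
E
```

```text
time_s: 12.55
position: [0.6227, 0.1459, 0.1077]
tool_rot: [[-0.001, -0.035, 0.999], [-0.0, 0.999, 0.035], [-1.0, 0.0, -0.001]]
ft_force: [-0.2, -0.2, -2.3]
grip_width: 0.0555
[2.59831419e+00 3.74400398e+01 7.03654120e+01 2.37276179e-03
 7.22650869e+01 5.93610117e-01]
```

View pics/s7.png

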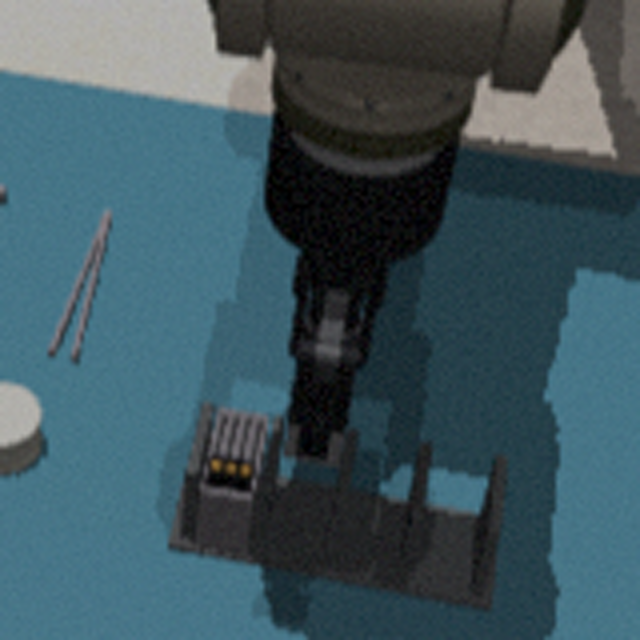

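```bash
python3 -m jog '[[0,0,0,-0.01,0.02],[0,0,0,-0.025,0.06],[0,0,0,-0.045,0.1],[0,0,0,-0.065,0.14],[0,0,0,-0.085,0.173],[0,0,0,-0.105,0.173],[0,0,0,-0.125,0.173],[0,0,0,-0.142,0.173],[0,0.01,0,-0.15,0.173],[0,0.03,0,-0.15,0.173],[0,0.05,0,-0.15,0.173],[0,0.065,0,-0.15,0.173],[0,0.075,0,-0.15,0.173],[0,0.08,0,-0.15,0.173],[0,0.083,0,-0.15,0.173],[0,0.083,0,-0.15,0.173],[0,0.083,0,-0.15,0.173]]'
python3 -m jog '[[0,0.001,0,0,0],[0,0.002,0,0,0],[0,0.003,0,0,0],[0,0.003,0,0,0],[0,0.003,0,0,0]]'
```

```text
time_s: 14.3
position: [0.4735, 0.1407, 0.0258]
tool_rot: [[0.001, 0.138, 0.99], [0.0, 0.99, -0.138], [-1.0, 0.0, 0.001]]
ft_force: [-0.4, 0.7, -2.6]
grip_width: 0.0553
time_s: 14.8
position: [0.4733, 0.1406, 0.0223]
tool_rot: [[0.0, 0.138, 0.99], [-0.0, 0.99, -0.138], [-1.0, 0.0, 0.0]]
ft_force: [0.3, 1.0, -2.6]
grip_width: 0.0554
```

```bash
python3 -m jog '[[0,0.001,0,0,0],[0,0.0015,0,0,0],[0,0.002,0,0,0],[0,0.002,0,0,0],[0,0.002,0,0,0]]'; python3 -m jog '[[0,0.0005,0,0,0],[0,0.001,0,0,0],[0,0.001,0,0,0]]'
```

```text
time_s: 15.3
position: [0.4732, 0.1406, 0.0203]
tool_rot: [[-0.0, 0.138, 0.99], [-0.0, 0.99, -0.138], [-1.0, -0.0, -0.0]]
ft_force: [-0.3, 0.3, -2.3]
grip_width: 0.0554
time_s: 15.6
position: [0.4732, 0.1407, 0.0201]
tool_rot: [[0.001, 0.137, 0.991], [-0.0, 0.991, -0.137], [-1.0, 0.0, 0.001]]
ft_force: [-3.1, -0.1, 8.2]
grip_width: 0.0552
```

Touching. Release and rise; then turn 90° for a look.

```bash
python3 -m jog '[[0.3,0,0,0,0],[0.6,0,0,0,0],[1,0,0,0,0],[1,0,0,0,0],[1,0,0,0,0],[1,-0.01,0,0,0],[1,-0.03,0,0,0],[1,-0.06,0,0,0],[1,-0.09,0,0,0],[1,-0.115,0,0,0],[1,-0.13,0,0,0],[1,-0.13,0,0,0]]'
python3 - <<'E'
from h import *
print(env.observe()['q'])
snap('wrist','w8',(220,60,420,260),3.5)
E
```

```text
time_s: 16.8
position: [0.474, 0.1407, 0.1517]
tool_rot: [[0.005, 0.137, 0.991], [0.0, 0.991, -0.137], [-1.0, 0.001, 0.005]]
ft_force: [0.3, 0.1, 0.1]
grip_width: 0.0853
[ 2.79013645e+00  2.16637431e+01  9.17784655e+01 -1.94300362e-03
  6.62870899e+01  1.06888406e+01]
```

View pics/w8.png

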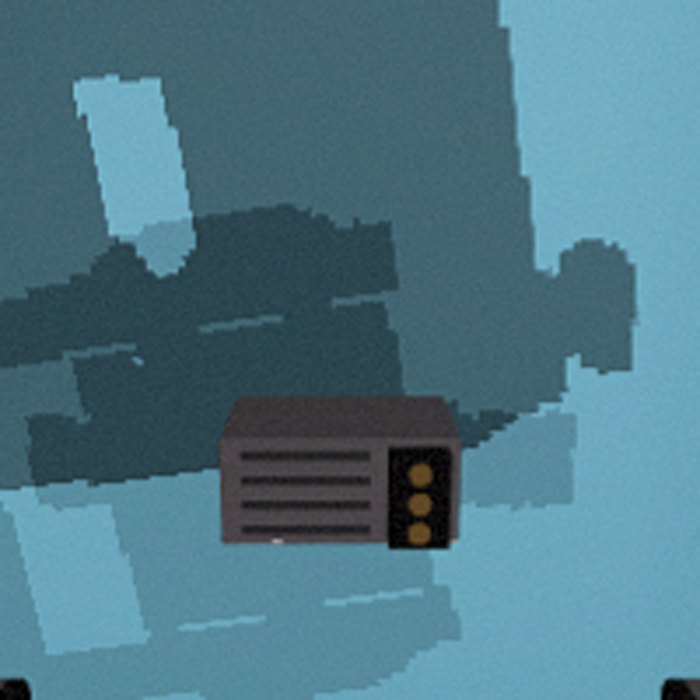

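Run:
```python
from fit import *
cams={n:env.camera_model(n) for n in ['scene','side','wrist']}
W=lambda x,y:(x/3.5+220,y/3.5+60)
h,w,z=.028,.013,.044
x=fit([('wrist',W(220.5,438),(-h,w,z)),('wrist',W(460,438),(h,w,z)),('wrist',W(459,543),(h,-w,z)),('wrist',W(221,543),(-h,-w,z)),('wrist',W(420,504),(.018,0,.052)),
('wrist',W(238,397),(-h,w,0)),('wrist',W(443,397),(h,w,0))],cams,[.47,.14,-.13])
s=env.observe(); print(s['position']); 
R=np.array(s['tool_rot']); d=np.r_[x[:2],0]-s['position']; print(d@R)
```

```text
wrist (-0.028, 0.013, 0.044) [-1.   0.1]
wrist (0.028, 0.013, 0.044) [0.9 0.1]
wrist (0.028, -0.013, 0.044) [0.1 0.6]
wrist (-0.028, -0.013, 0.044) [-0.   0.6]
wrist (0.018, 0, 0.052) [ 0.1 -0. ]
wrist (-0.028, 0.013, 0) [-0.8 -0.7]
wrist (0.028, 0.013, 0) [ 0.6 -0.7]
FIT [0.4734 0.1408] yaw deg -7.98
[0.47340295 0.14067016 0.15021172]
[ 1.50211449e-01  9.35200568e-05 -3.11851344e-04]
```

```bash
python3 -m jog '[[0.4,0,0,0,0.14],[0.4,0,0,0,0.28],[0.4,0,0,0,0.43],[0.4,0,0,0,0.57],[0.4,0,0,0,0.72],[0.4,0,0,0,0.86],[0.4,0,0,0,1.0],[0.4,0,0,0,1.15],[0.4,0,0,0,1.29],[0.4,0,0,0,1.43],[0.4,0,0,0,1.571],[0.4,0,0,0,1.571],[0.4,0,0,0,1.571]]'
python3 - <<'E'
from h import *
print(env.observe()['q'])
snap('wrist','w9',(220,60,420,260),3)
E
```

```text
time_s: 18.15
position: [0.4729, 0.1406, 0.1487]
tool_rot: [[-0.001, 0.991, -0.134], [-0.0, -0.134, -0.991], [-1.0, -0.001, 0.0]]
ft_force: [0.1, -0.6, -0.2]
grip_width: 0.06
[2.78026004e+00 2.19162013e+01 9.19711122e+01 1.56085852e-03
 6.61935729e+01 1.00486062e+02]
```

View pics/w9.png

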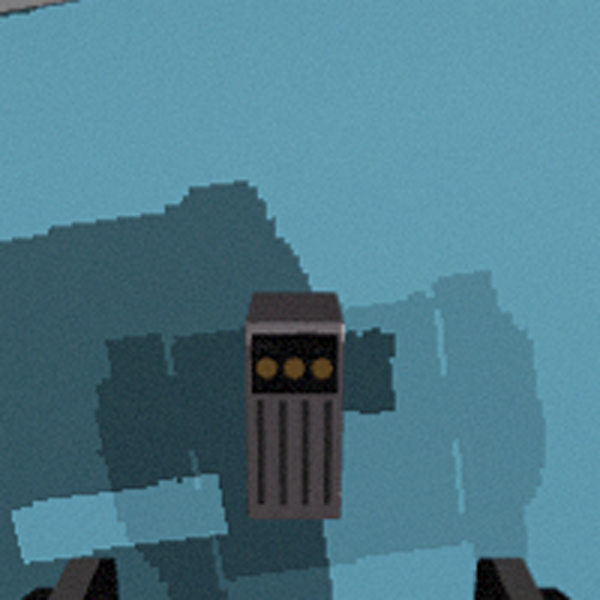

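```bash
python3 -m jog '[[0.4,0.02,0,0,0],[0.4,0.045,0,0,0],[0.4,0.07,0,0,0],[0.4,0.09,0,0,0],[0.4,0.108,0,0,0],[0.4,0.118,0,0,0],[0.4,0.122,0,0,0],[0.4,0.122,0,0,0],[0.4,0.122,0,0,0],[-1,0.122,0,0,0],[-1,0.122,0,0,0],[-1,0.122,0,0,0],[-1,0.122,0,0,0],[-1,0.122,0,0,0],[-1,0.122,0,0,0],[-1,0.122,0,0,0],[-1,0.122,0,0,0]]' 60
python3 -m jog '[[-1,-0.005,0,0,0],[-1,-0.02,0,0,0],[-1,-0.04,0,0,0],[-1,-0.065,0,0,0],[-1,-0.09,0,0,0],[-1,-0.115,0,0,0],[-1,-0.13,0,0,0],[-1,-0.13,0,0,0],[-1,-0.13,0,0,0]]'
python3 - <<'E'
from h import *
snap('wrist','w10',(220,60,420,260),3)
snap('side','d10')
E
```

```text
time_s: 19.9
position: [0.4735, 0.1407, 0.0279]
tool_rot: [[0.001, 0.99, -0.138], [0.0, -0.138, -0.99], [-1.0, 0.001, -0.0]]
ft_force: [-0.1, 0.8, 6.0]
grip_width: 0.0253
time_s: 20.8
position: [0.4728, 0.1406, 0.1568]
tool_rot: [[-0.001, 0.99, -0.138], [-0.0, -0.138, -0.99], [-1.0, -0.001, 0.0]]
ft_force: [-0.5, 0.7, -2.7]
grip_width: 0.0248
```

View pics/w10.png

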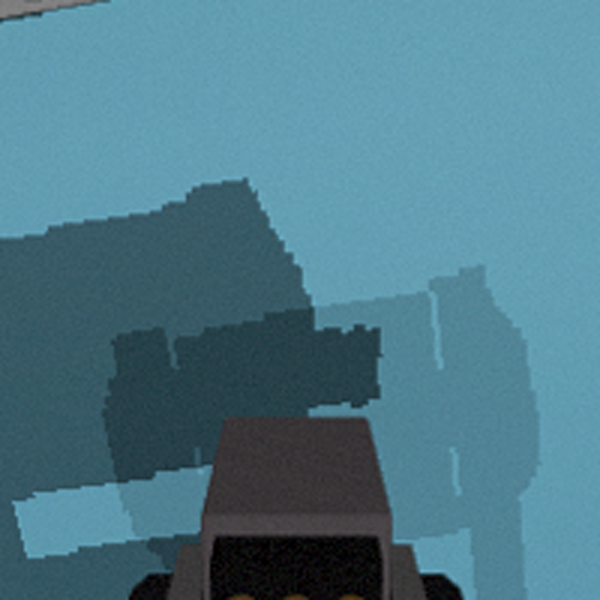

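View pics/d10.png

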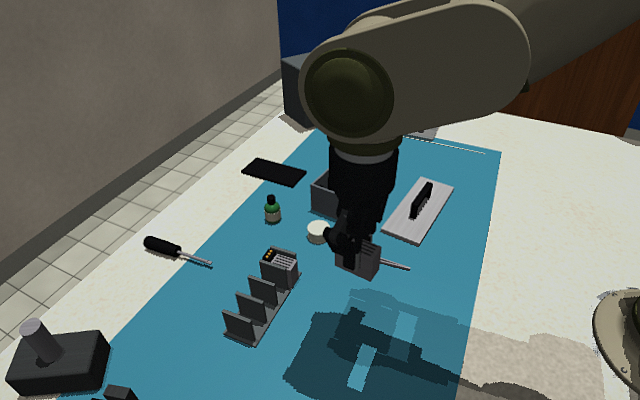

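```bash
python3 -m jog '[[-1,0,0.008,0.012,0],[-1,0,0.02,0.03,0],[-1,0,0.035,0.055,0],[-1,0,0.05,0.08,0],[-1,0,0.065,0.105,0],[-1,0,0.08,0.13,0],[-1,0,0.095,0.155,0],[-1,0,0.11,0.18,0],[-1,0,0.125,0.205,0],[-1,0,0.14,0.23,0],[-1,0,0.155,0.255,0],[-1,0,0.168,0.278,0],[-1,0,0.176,0.292,0],[-1,0,0.1787,0.297,0],[-1,0,0.1787,0.297,0],[-1,0,0.1787,0.297,0]]'
python3 - <<'E'
from h import *
snap('wrist','w11',(160,60,480,360),2.4)
snap('scene','s11',(150,80,350,280),3.5)
E
```

```text
time_s: 22.5
position: [0.6089, -0.1776, 0.157]
tool_rot: [[-0.001, 0.991, -0.137], [0.001, -0.137, -0.991], [-1.0, -0.001, -0.001]]
ft_force: [-0.9, 1.4, -2.7]
grip_width: 0.0252
```

View pics/w11.png

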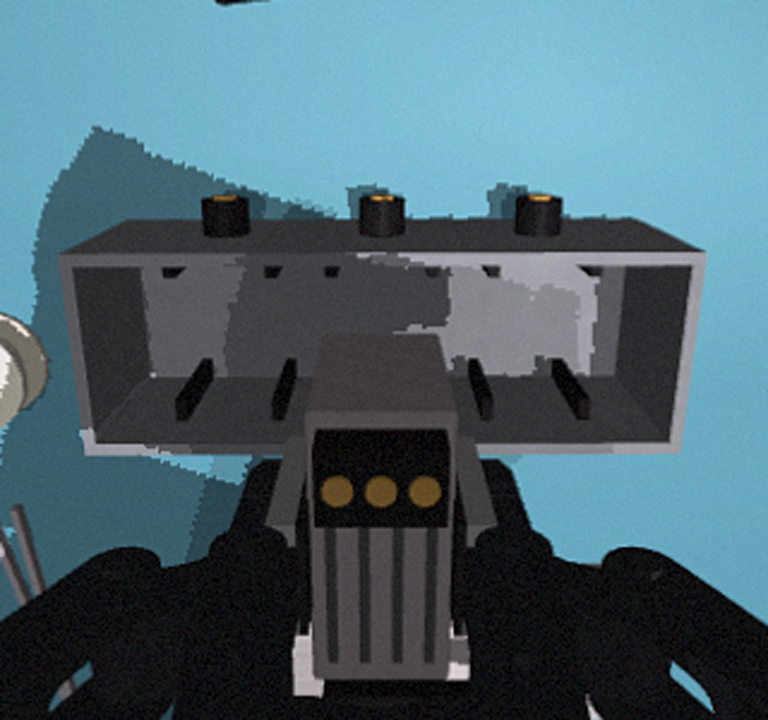

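View pics/s11.png

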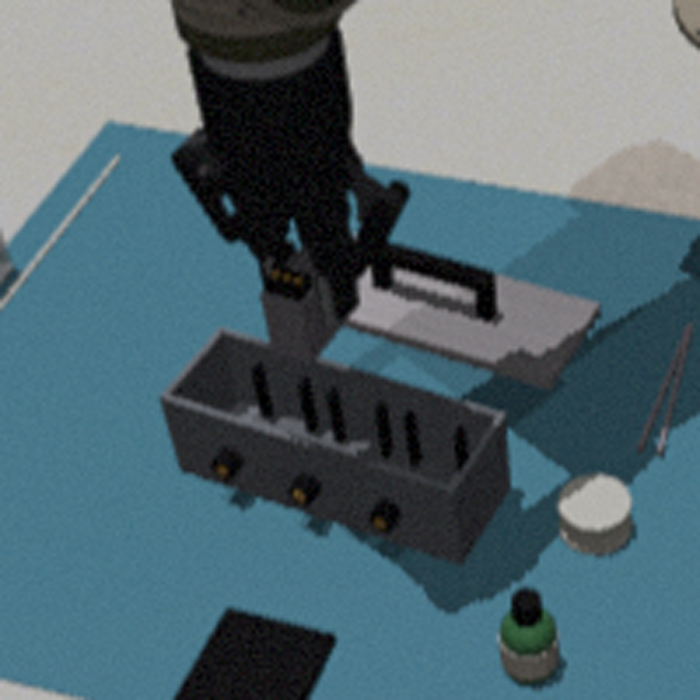

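```bash
cat > ins.py <<'E'
from fit import *
def run(W,ch,mod,zb,dy):
    cams={n:env.camera_model(n) for n in ['wrist']}
    a,b,h,w=.034,.099,.028,.013
    L=[(a,b,.066),(a,-b,.066),(-a,-b,.066),(-a,b,.066),(a,b,0),(a,-b,0)]
    c=fit([('wrist',W(*u),l) for u,l in zip(ch,L) if u],cams,[.61,-.18,-.14])
    M=[(h,w,zb),(h,-w,zb),(h,w,zb+.044),(h,-w,zb+.044)]
    m=fit([('wrist',W(*u),l) for u,l in zip(mod,M)],cams,[.61,-.18,-.14])
    ca,sa=np.cos(c[2]),np.sin(c[2])
    t=c[:2]+dy*np.array([-sa,ca]); d=np.r_[t-m[:2],0]
    s=env.observe(); R=np.array(s['tool_rot']); print('bay',t,'TCP',s['position'],'shift by module fit',d@R,'shift by TCP',(np.r_[t,0]-s['position'])@R,'dyaw(tool) rad',-(c[2]-m[2]))
E
python3 - <<'E'
from ins import *
run(lambda x,y:(x/2.4+160,y/2.4+60),[(61,254),(705,252),(681,454),(86,455),(130,219),(636,218)],[(320,336),(435,336),(307,411),(457,411)],.129,0)
E
```

```text
wrist (0.034, 0.099, 0.066) [-0.8  0. ]
wrist (0.034, -0.099, 0.066) [1.1 0.2]
wrist (-0.034, -0.099, 0.066) [-0.3 -0.2]
wrist (-0.034, 0.099, 0.066) [ 0.3 -0.1]
wrist (0.034, 0.099, 0) [-0.3  0.2]
wrist (0.034, -0.099, 0) [-0.   0.1]
FIT [ 0.6079 -0.1785] yaw deg -7.72
wrist (0.028, 0.013, 0.129) [ 0.8 -1.4]
wrist (0.028, -0.013, 0.129) [ 1.  -1.4]
wrist (0.028, 0.013, 0.173) [-2.1  0.9]
wrist (0.028, -0.013, 0.173) [-0.   0.9]
FIT [ 0.609  -0.1774] yaw deg -7.84
bay [ 0.60792792 -0.17845621] TCP [ 0.6090785  -0.17731035  0.15732196] shift by module fit [ 1.16094704e-07 -9.21438654e-04  1.15118029e-03] shift by TCP [ 0.15732205 -0.00092085  0.00132638] dyaw(tool) rad -0.002073274544866832
```

```bash
python3 -m jog '[[-1,0.01,-0.0007,0.001,-0.002],[-1,0.025,-0.0007,0.001,-0.002],[-1,0.04,-0.0007,0.001,-0.002],[-1,0.052,-0.0007,0.001,-0.002],[-1,0.056,-0.0007,0.001,-0.002],[-1,0.056,-0.0007,0.001,-0.002],[-1,0.056,-0.0007,0.001,-0.002]]'
python3 - <<'E'
from h import *
snap('wrist','w12',(160,60,480,360),2.4)
snap('scene','s12',(180,120,320,260),5)
E
```

```text
time_s: 23.3
position: [0.6088, -0.1791, 0.1019]
tool_rot: [[0.001, 0.991, -0.136], [-0.0, -0.136, -0.991], [-1.0, 0.001, 0.0]]
ft_force: [0.0, -0.6, -1.8]
grip_width: 0.0253
```

View pics/w12.png

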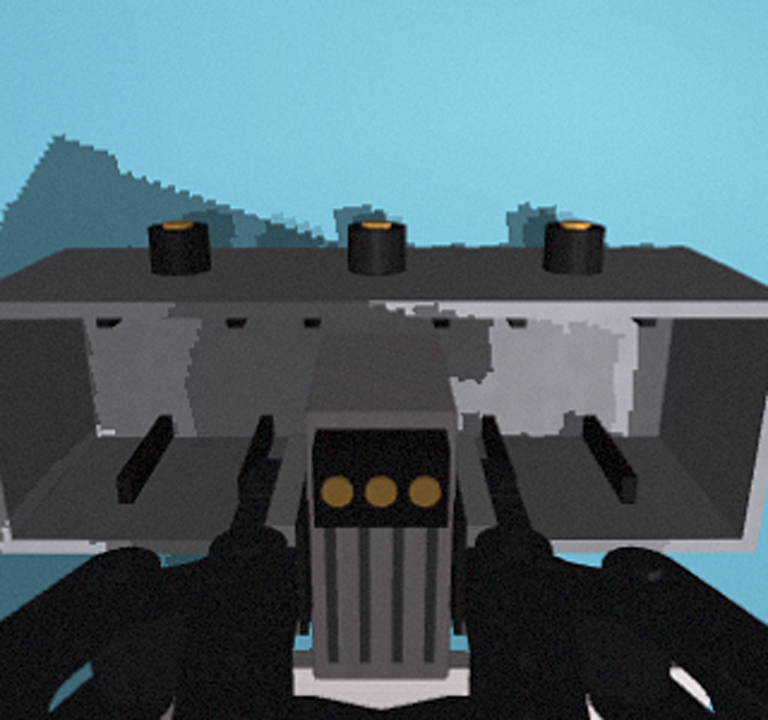

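View pics/s12.png

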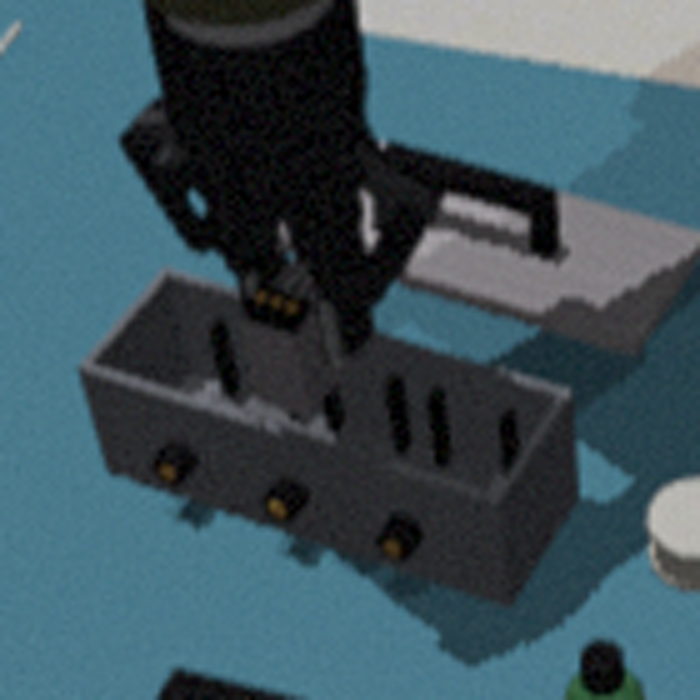

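Run:
```python
import cv2
a=cv2.imread('pics/full_w12.png')[140:310,140:500]; cv2.imwrite('pics/w12c.png',cv2.resize(a,None,fx=2.2,fy=2.2,interpolation=cv2.INTER_CUBIC))
```

```text
(no output)
```

View pics/w12c.png

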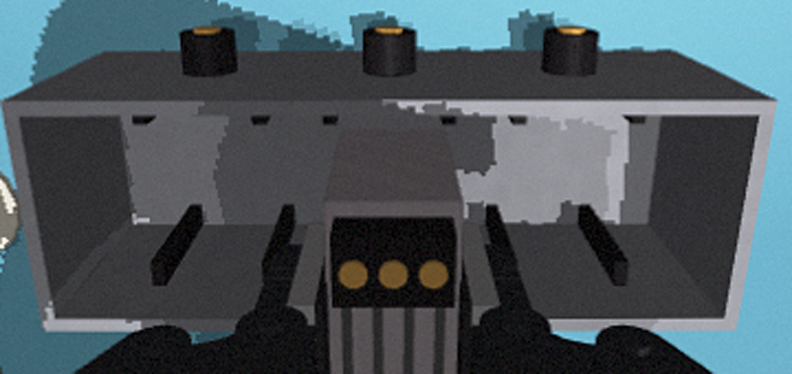

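Run:
```python
from ins import *
run(lambda x,y:(x/2.2+140,y/2.2+140),[(4,100),(777,100),(737,329),(44,329),(107,51),(675,51)],[(338,130),(446,130),(325,199),(464,199)],.074,0)
```

```text
wrist (0.034, 0.099, 0.066) [-0.7  0.1]
wrist (0.034, -0.099, 0.066) [0.7 0.2]
wrist (-0.034, -0.099, 0.066) [-0.1  0.3]
wrist (-0.034, 0.099, 0.066) [0.2 0.3]
wrist (0.034, 0.099, 0) [-0.1 -0.5]
wrist (0.034, -0.099, 0) [ 0.  -0.4]
FIT [ 0.608  -0.1788] yaw deg -7.81
wrist (0.028, 0.013, 0.074) [ 0.9 -1.1]
wrist (0.028, -0.013, 0.074) [ 0.1 -1.1]
wrist (0.028, 0.013, 0.118) [-1.3  0.8]
wrist (0.028, -0.013, 0.118) [0.3 0.8]
FIT [ 0.6091 -0.1796] yaw deg -7.8
bay [ 0.6079625  -0.17883179] TCP [ 0.6087861  -0.17914762  0.10206769] shift by module fit [-1.96766204e-06 -1.27573328e-03 -6.22721794e-04] shift by TCP [ 0.10206637 -0.00099307 -0.00024864] dyaw(tool) rad 0.00016993070457174686
```

```bash
python3 -m jog '[[-1,0.0,-0.001,-0.0004,0],[-1,0.008,-0.001,-0.0004,0],[-1,0.016,-0.001,-0.0004,0],[-1,0.024,-0.001,-0.0004,0],[-1,0.031,-0.001,-0.0004,0],[-1,0.036,-0.001,-0.0004,0],[-1,0.036,-0.001,-0.0004,0]]'
python3 -m jog '[[-1,0.008,0,0,0],[-1,0.015,0,0,0],[-1,0.021,0,0,0],[-1,0.026,0,0,0],[-1,0.028,0,0,0],[-1,0.028,0,0,0]]'
```

```text
time_s: 24.1
position: [0.6072, -0.1784, 0.0643]
tool_rot: [[-0.001, 0.991, -0.136], [0.001, -0.136, -0.991], [-1.0, -0.002, -0.001]]
ft_force: [0.3, -0.3, -2.9]
grip_width: 0.0254
time_s: 24.7
position: [0.6075, -0.1785, 0.037]
tool_rot: [[-0.0, 0.991, -0.136], [0.0, -0.136, -0.991], [-1.0, -0.0, -0.0]]
ft_force: [0.2, -0.3, -2.2]
grip_width: 0.0255
```

```bash
python3 -m jog '[[-1,0.001,0,0,0],[-1,0.002,0,0,0],[-1,0.003,0,0,0],[-1,0.0035,0,0,0],[-1,0.004,0,0,0],[-1,0.0045,0,0,0],[-1,0.0045,0,0,0],[-1,0.0045,0,0,0]]'
```

```text
time_s: 25.5
position: [0.6075, -0.1785, 0.033]
tool_rot: [[0.0, 0.991, -0.136], [-0.0, -0.136, -0.991], [-1.0, 0.0, 0.0]]
ft_force: [-0.9, 0.6, -0.8]
grip_width: 0.0249
```

```bash
python3 -m jog '[[-1,0.0005,0,0,0],[-1,0.001,0,0,0],[-1,0.001,0,0,0]]'; python3 -m jog '[[-0.3,0,0,0,0],[-0.15,0,0,0,0],[-0.15,0,0,0,0],[-0.15,0,0,0,0],[-0.15,-0.008,0,0,0],[-0.15,-0.02,0,0,0],[-0.15,-0.04,0,0,0],[-0.15,-0.07,0,0,0],[-0.15,-0.1,0,0,0],[-0.15,-0.12,0,0,0],[-0.15,-0.12,0,0,0]]'
python3 - <<'E'
from h import *
snap('wrist','w13',(140,40,500,340),2.2)
snap('scene','s13',(180,120,320,260),5)
E
```

```text
time_s: 25.8
position: [0.6076, -0.1785, 0.0329]
tool_rot: [[0.0, 0.991, -0.136], [-0.0, -0.136, -0.991], [-1.0, 0.001, 0.0]]
ft_force: [-4.1, 2.0, 7.8]
grip_width: 0.0255
time_s: 26.9
position: [0.6087, -0.179, 0.1561]
tool_rot: [[0.006, 0.991, -0.136], [-0.003, -0.136, -0.991], [-1.0, 0.007, 0.002]]
ft_force: [0.7, -0.2, -0.6]
grip_width: 0.036
```

View pics/w13.png

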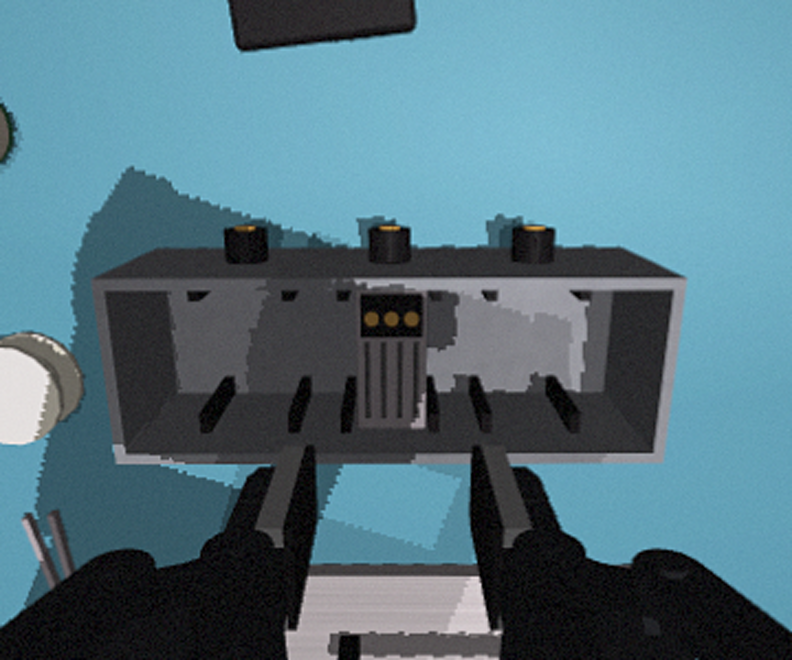

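View pics/s13.png

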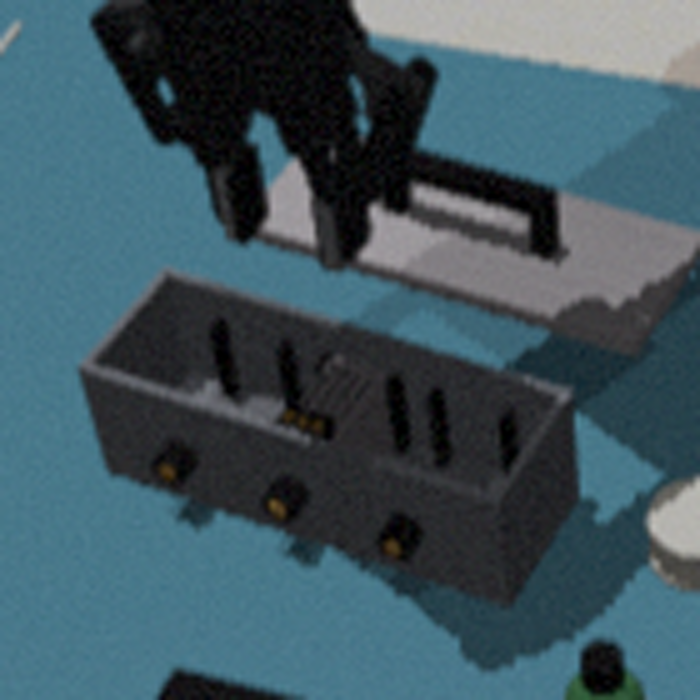

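```bash
python3 -m jog '[[0.2,-0.005,-0.002,-0.015,-0.1],[0.5,-0.01,-0.004,-0.035,-0.24],[0.8,-0.02,-0.006,-0.06,-0.39],[1,-0.02,-0.009,-0.085,-0.53],[1,-0.02,-0.011,-0.11,-0.67],[1,-0.02,-0.013,-0.135,-0.82],[1,-0.02,-0.015,-0.16,-0.96],[1,-0.02,-0.018,-0.185,-1.1],[1,-0.02,-0.02,-0.21,-1.25],[1,-0.02,-0.022,-0.235,-1.39],[1,-0.02,-0.024,-0.258,-1.53],[1,-0.02,-0.026,-0.275,-1.66],[1,-0.02,-0.027,-0.285,-1.741],[1,-0.02,-0.027,-0.287,-1.741],[1,-0.02,-0.027,-0.287,-1.741],[1,-0.02,-0.027,-0.287,-1.741]]'
python3 - <<'E'
from h import *
snap('wrist','w14',(220,60,420,280),3)
E
```

```text
time_s: 28.6
position: [0.6197, 0.1089, 0.1713]
tool_rot: [[-0.001, -0.032, 0.999], [-0.0, 0.999, 0.032], [-1.0, -0.0, -0.001]]
ft_force: [0.7, -0.8, -0.2]
grip_width: 0.0855
```

View pics/w14.png

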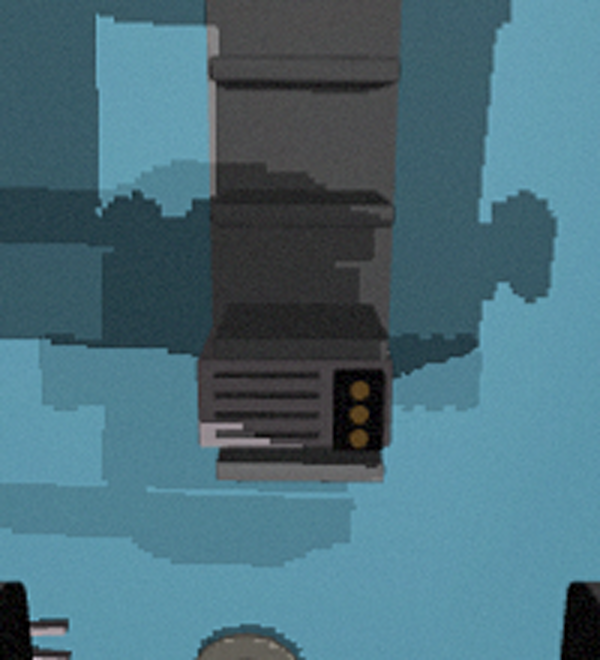

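Run:
```python
from fit import *
cams={n:env.camera_model(n) for n in ['wrist']}
W=lambda x,y:(x/3+220,y/3+60)
h,w,z=.028,.013,.048
x=fit([('wrist',W(199,361),(-h,w,z)),('wrist',W(390,361),(h,w,z)),('wrist',W(391,447),(h,-w,z)),('wrist',W(199,446),(-h,-w,z)),('wrist',W(359,414),(.018,0,.056))],cams,[.62,.11,0])
s=env.observe(); R=np.array(s['tool_rot']); print((np.r_[x[:2],0]-s['position'])@R)
```

```text
wrist (-0.028, 0.013, 0.048) [-0.9 -0.1]
wrist (0.028, 0.013, 0.048) [1.2 0. ]
wrist (0.028, -0.013, 0.048) [-0.1  0.1]
wrist (-0.028, -0.013, 0.048) [-0.1  0.3]
wrist (0.018, 0, 0.056) [ 0.1 -0.2]
FIT [0.6203 0.1084] yaw deg 1.69
[ 0.17149956 -0.0003745   0.00066313]
```

```bash
python3 -m jog '[[1,0.02,0,0.0005,0],[1,0.045,0,0.0005,0],[1,0.07,0,0.0005,0],[1,0.095,0,0.0005,0],[1,0.115,0,0.0005,0],[1,0.13,0,0.0005,0],[1,0.14,0,0.0005,0],[1,0.147,0,0.0005,0],[1,0.147,0,0.0005,0],[1,0.147,0,0.0005,0],[0.5,0.147,0,0.0005,0],[0.3,0.147,0,0.0005,0],[0,0.147,0,0.0005,0],[0,0.147,0,0.0005,0],[0,0.147,0,0.0005,0],[0,0.147,0,0.0005,0]]' 60
python3 -m jog '[[0,-0.004,0,0,0],[0,-0.012,0,0,0],[0,-0.025,0,0,0],[0,-0.045,0,0,0],[0,-0.065,0,0,0],[0,-0.08,0,0,0],[0,-0.085,0,0,0],[0,-0.085,0,0,0],[0,-0.085,0,0,0]]'
python3 - <<'E'
from h import *
snap('side','d15',(180,100,420,340),2.5)
E
```

```text
time_s: 30.25
position: [0.6206, 0.1095, 0.0256]
tool_rot: [[0.001, -0.034, 0.999], [0.0, 0.999, 0.034], [-1.0, -0.0, 0.001]]
ft_force: [-0.5, -0.8, 6.0]
grip_width: 0.0551
time_s: 31.15
position: [0.6199, 0.1095, 0.1092]
tool_rot: [[-0.001, -0.034, 0.999], [0.0, 0.999, 0.034], [-1.0, 0.0, -0.001]]
ft_force: [-0.2, -0.8, -2.2]
grip_width: 0.0554
```

View pics/d15.png

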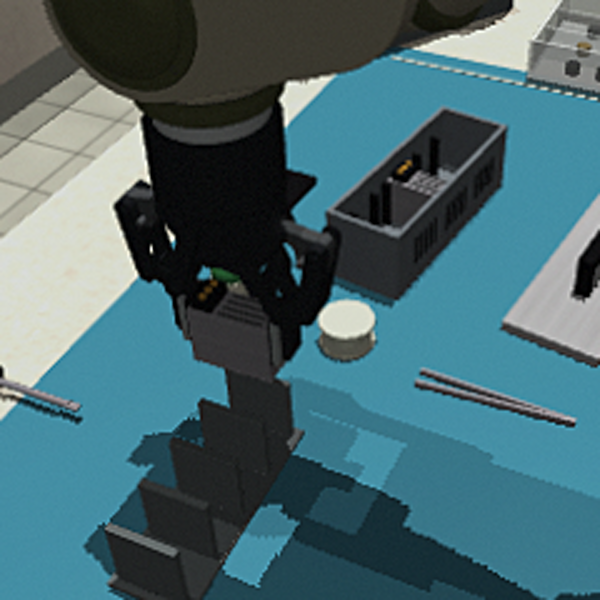

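```bash
python3 -m jog '[[0,0,0.003,-0.01,0.02],[0,0,0.006,-0.025,0.06],[0,0,0.01,-0.045,0.1],[0,0,0.015,-0.065,0.14],[0,0,0.02,-0.085,0.17],[0,0,0.025,-0.105,0.17],[0,0,0.03,-0.125,0.17],[0,0,0.034,-0.142,0.17],[0,0.01,0.035,-0.15,0.17],[0,0.03,0.035,-0.15,0.17],[0,0.05,0.035,-0.15,0.17],[0,0.065,0.035,-0.15,0.17],[0,0.075,0.035,-0.15,0.17],[0,0.08,0.035,-0.15,0.17],[0,0.083,0.035,-0.15,0.17],[0,0.083,0.035,-0.15,0.17],[0,0.083,0.035,-0.15,0.17]]'
python3 -m jog '[[0,0.001,0,0,0],[0,0.002,0,0,0],[0,0.003,0,0,0],[0,0.004,0,0,0],[0,0.0045,0,0,0],[0,0.0045,0,0,0],[0,0.0045,0,0,0]]'
```

```text
time_s: 32.9
position: [0.4694, 0.1394, 0.0272]
tool_rot: [[0.001, 0.136, 0.991], [0.0, 0.991, -0.136], [-1.0, 0.0, 0.001]]
ft_force: [1.0, 0.8, -2.2]
grip_width: 0.0551
time_s: 33.6
position: [0.4692, 0.1394, 0.0223]
tool_rot: [[-0.0, 0.136, 0.991], [0.0, 0.991, -0.136], [-1.0, 0.0, -0.0]]
ft_force: [1.0, -0.3, -2.0]
grip_width: 0.0551
```

```bash
python3 -m jog '[[0,0.0005,0,0,0],[0,0.001,0,0,0],[0,0.001,0,0,0]]';  python3 -m jog '[[0,0.0005,0,0,0],[0,0.0007,0,0,0],[0,0.0007,0,0,0]]'
```

```text
time_s: 33.9
position: [0.4692, 0.1394, 0.0216]
tool_rot: [[0.0, 0.136, 0.991], [-0.0, 0.991, -0.136], [-1.0, 0.0, 0.0]]
ft_force: [-1.4, -0.5, 3.6]
grip_width: 0.0552
time_s: 34.2
position: [0.4692, 0.1394, 0.0216]
tool_rot: [[0.001, 0.136, 0.991], [-0.0, 0.991, -0.136], [-1.0, 0.0, 0.001]]
ft_force: [-3.9, -0.3, 14.0]
grip_width: 0.0552
```

Released, up, turn 90° and look.

```bash
python3 -m jog '[[0.3,-0.0005,0,0,0],[0.6,-0.0005,0,0,0],[1,-0.0005,0,0,0],[1,0,0,0,0],[1,0,0,0,0],[1,-0.01,0,0,0],[1,-0.03,0,0,0],[1,-0.06,0,0,0],[1,-0.09,0,0,0],[1,-0.115,0,0,0],[1,-0.13,0,0,0],[1,-0.13,0,0,0]]'
python3 -m jog '[[0.4,0,0,0,0.14],[0.4,0,0,0,0.28],[0.4,0,0,0,0.43],[0.4,0,0,0,0.57],[0.4,0,0,0,0.72],[0.4,0,0,0,0.86],[0.4,0,0,0,1.0],[0.4,0,0,0,1.15],[0.4,0,0,0,1.29],[0.4,0,0,0,1.43],[0.4,0,0,0,1.571],[0.4,0,0,0,1.571],[0.4,0,0,0,1.571]]'
python3 - <<'E'
from h import *
snap('wrist','w16',(220,60,420,260),3)
E
```

```text
time_s: 35.4
position: [0.47, 0.1395, 0.153]
tool_rot: [[0.005, 0.135, 0.991], [0.0, 0.991, -0.135], [-1.0, 0.001, 0.005]]
ft_force: [-0.1, 0.1, -0.4]
grip_width: 0.0854
time_s: 36.7
position: [0.4689, 0.1394, 0.1501]
tool_rot: [[-0.001, 0.991, -0.132], [-0.0, -0.132, -0.991], [-1.0, -0.001, 0.0]]
ft_force: [1.0, -0.7, 0.3]
grip_width: 0.0596
```

View pics/w16.png

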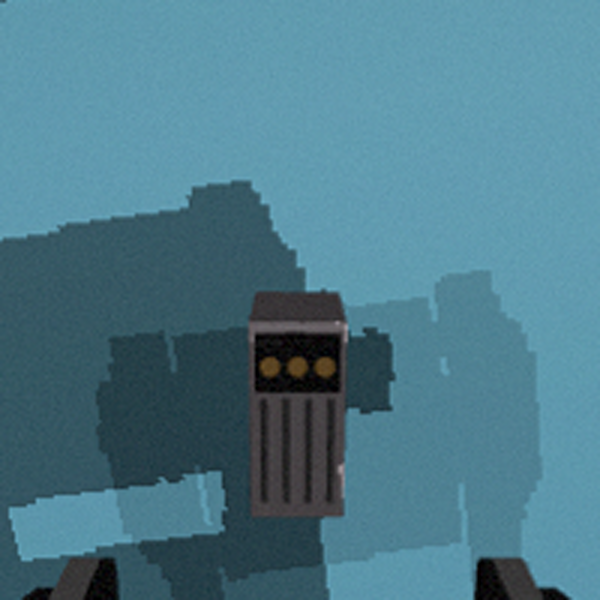

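```bash
python3 -m jog '[[0.4,0.02,0,0.0007,0],[0.4,0.045,0,0.0007,0],[0.4,0.07,0,0.0007,0],[0.4,0.09,0,0.0007,0],[0.4,0.108,0,0.0007,0],[0.4,0.118,0,0.0007,0],[0.4,0.122,0,0.0007,0],[0.4,0.122,0,0.0007,0],[0.4,0.122,0,0.0007,0],[-1,0.122,0,0.0007,0],[-1,0.122,0,0.0007,0],[-1,0.122,0,0.0007,0],[-1,0.122,0,0.0007,0],[-1,0.122,0,0.0007,0],[-1,0.122,0,0.0007,0],[-1,0.122,0,0.0007,0],[-1,0.122,0,0.0007,0]]' 60
python3 -m jog '[[-1,-0.005,0,0,0],[-1,-0.02,0,0,0],[-1,-0.04,0,0,0],[-1,-0.065,0,0,0],[-1,-0.09,0,0,0],[-1,-0.115,0,0,0],[-1,-0.13,0,0,0],[-1,-0.13,0,0,0],[-1,-0.13,0,0,0]]'
```

```text
time_s: 38.45
position: [0.4694, 0.1387, 0.0292]
tool_rot: [[0.001, 0.991, -0.136], [0.0, -0.136, -0.991], [-1.0, 0.001, -0.0]]
ft_force: [-0.5, 0.2, 5.9]
grip_width: 0.0252
time_s: 39.35
position: [0.4686, 0.1387, 0.1581]
tool_rot: [[-0.001, 0.991, -0.136], [-0.0, -0.136, -0.991], [-1.0, -0.001, 0.0]]
ft_force: [0.3, 0.2, -2.1]
grip_width: 0.025
```

```bash
python3 -m jog '[[-1,0,0.008,0.012,0],[-1,0,0.02,0.028,0],[-1,0,0.035,0.048,0],[-1,0,0.05,0.068,0],[-1,0,0.066,0.088,0],[-1,0,0.082,0.11,0],[-1,0,0.098,0.13,0],[-1,0,0.114,0.15,0],[-1,0,0.13,0.172,0],[-1,0,0.145,0.192,0],[-1,0,0.158,0.21,0],[-1,0,0.17,0.227,0],[-1,0,0.178,0.237,0],[-1,0,0.1811,0.2415,0],[-1,0,0.1811,0.2415,0],[-1,0,0.1811,0.2415,0]]'
python3 -m jog '[[-1,0.01,0,0,0],[-1,0.025,0,0,0],[-1,0.04,0,0,0],[-1,0.051,0,0,0],[-1,0.055,0,0,0],[-1,0.055,0,0,0],[-1,0.055,0,0,0]]'
python3 - <<'E'
from h import *
snap('wrist','w17',(170,130,600,330),1.8)
E
```

```text
time_s: 40.95
position: [0.6154, -0.1245, 0.1584]
tool_rot: [[-0.001, 0.991, -0.135], [0.0, -0.135, -0.991], [-1.0, -0.001, -0.0]]
ft_force: [-0.4, 0.2, -1.5]
grip_width: 0.0253
time_s: 41.65
position: [0.616, -0.1251, 0.1042]
tool_rot: [[0.001, 0.991, -0.136], [-0.0, -0.136, -0.991], [-1.0, 0.001, 0.0]]
ft_force: [0.7, -0.0, -1.3]
grip_width: 0.0252
```

View pics/w17.png

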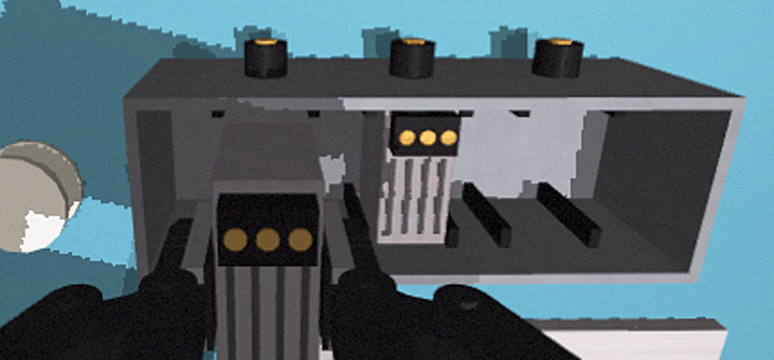

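Run:
```python
from ins import *
run(lambda x,y:(x/1.8+170,y/1.8+130),[(123,97),(746,97),(698,282),None,(162,58),(626,59)],[(227,123),(316,123),(215,180),(325,180)],.075,.054)
```

```text
wrist (0.034, 0.099, 0.066) [0.4 0.3]
wrist (0.034, -0.099, 0.066) [1.2 0.3]
wrist (-0.034, -0.099, 0.066) [-0.3  0.2]
wrist (0.034, 0.099, 0) [-0.1 -0.3]
wrist (0.034, -0.099, 0) [-2.5 -0.8]
FIT [ 0.608  -0.1788] yaw deg -7.76
wrist (0.028, 0.013, 0.075) [ 0.2 -0.7]
wrist (0.028, -0.013, 0.075) [-1.4 -0.7]
wrist (0.028, 0.013, 0.119) [-0.6  0.5]
wrist (0.028, -0.013, 0.119) [2.4 0.5]
FIT [ 0.616  -0.1265] yaw deg -7.81
bay [ 0.61532436 -0.12528367] TCP [ 0.61601156 -0.1252167   0.10431851] shift by module fit [-1.44783279e-06 -8.47063672e-04 -1.08192555e-03] shift by TCP [ 0.10431759 -0.00080685  0.00012577] dyaw(tool) rad -0.0008098719342037042
```

```bash
python3 -m jog '[[-1,0.0,-0.0009,-0.0003,0],[-1,0.008,-0.0009,-0.0003,0],[-1,0.016,-0.0009,-0.0003,0],[-1,0.023,-0.0009,-0.0003,0],[-1,0.023,-0.0009,-0.0003,0]]'
python3 - <<'E'
from h import *
snap('wrist','w18',(170,130,600,330),1.8)
snap('scene','s18',(180,120,320,260),5)
E
```

```text
time_s: 42.2
position: [0.6142, -0.1245, 0.0791]
tool_rot: [[-0.002, 0.991, -0.136], [0.001, -0.136, -0.991], [-1.0, -0.003, -0.001]]
ft_force: [0.4, 0.8, -2.3]
grip_width: 0.0251
```

View pics/w18.png

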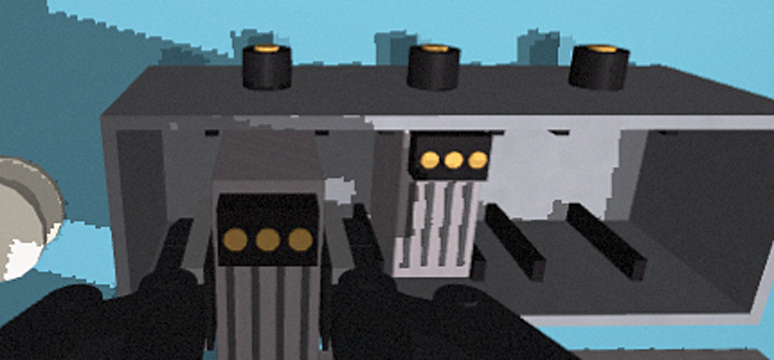

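View pics/s18.png

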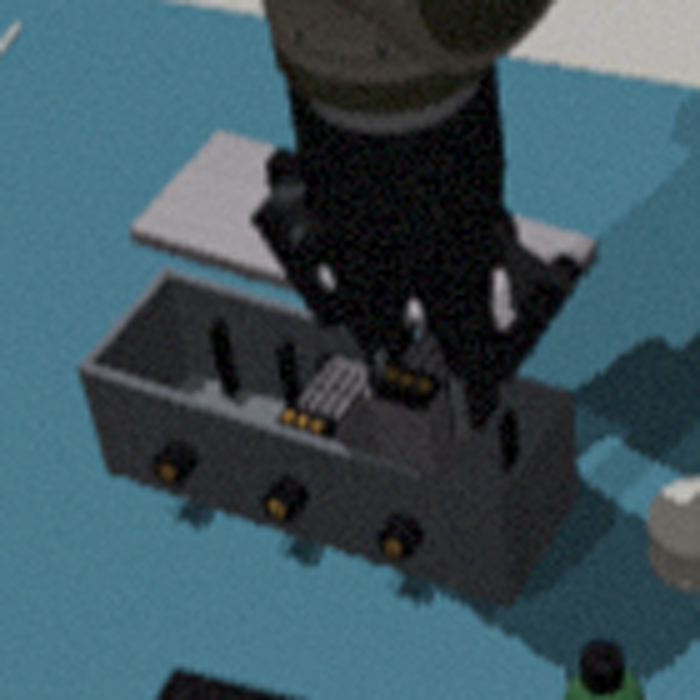

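```bash
python3 -m jog '[[-1,0,0.0004,0.0005,0],[-1,0,0.0004,0.0005,0]]'; python3 -m jog '[[-1,0.006,0,0,0],[-1,0.012,0,0,0],[-1,0.012,0,0,0]]'
```

```text
time_s: 42.5
position: [0.6154, -0.1254, 0.081]
tool_rot: [[0.001, 0.991, -0.136], [-0.0, -0.136, -0.991], [-1.0, 0.001, 0.0]]
ft_force: [-0.4, -0.6, -2.1]
grip_width: 0.0253
time_s: 42.8
position: [0.6146, -0.1251, 0.0674]
tool_rot: [[-0.002, 0.991, -0.136], [0.001, -0.136, -0.991], [-1.0, -0.002, -0.001]]
ft_force: [0.3, 0.2, -1.8]
grip_width: 0.0253
```

No contact, entering the ribs (bottom at about 0.039). Continue; seat at TCP ≈0.0342.

```bash
python3 -m jog '[[-1,0.007,0,0,0],[-1,0.014,0,0,0],[-1,0.021,0,0,0],[-1,0.026,0,0,0],[-1,0.030,0,0,0],[-1,0.031,0,0,0],[-1,0.031,0,0,0]]';  python3 -m jog '[[-1,0.001,0,0,0],[-1,0.0015,0,0,0],[-1,0.002,0,0,0],[-1,0.0025,0,0,0],[-1,0.0025,0,0,0],[-1,0.0025,0,0,0]]'
```

```text
time_s: 43.5
position: [0.6152, -0.1253, 0.0375]
tool_rot: [[-0.0, 0.991, -0.136], [0.0, -0.136, -0.991], [-1.0, -0.0, -0.0]]
ft_force: [-0.9, 0.5, -1.1]
grip_width: 0.0251
time_s: 44.1
position: [0.6152, -0.1253, 0.0352]
tool_rot: [[0.0, 0.991, -0.136], [-0.0, -0.136, -0.991], [-1.0, 0.0, 0.0]]
ft_force: [0.1, 0.5, -2.1]
grip_width: 0.025
```

```bash
python3 -m jog '[[-1,0.0007,0,0,0],[-1,0.0012,0,0,0],[-1,0.0017,0,0,0],[-1,0.0017,0,0,0]]'
```

```text
time_s: 44.5
position: [0.6152, -0.1253, 0.0343]
tool_rot: [[0.0, 0.991, -0.136], [-0.0, -0.136, -0.991], [-1.0, 0.001, 0.0]]
ft_force: [-1.7, 0.5, 5.9]
grip_width: 0.0251
```

```bash
python3 -m jog '[[-0.3,0,0,0,0],[-0.15,0,0,0,0],[-0.15,0,0,0,0],[-0.15,0,0,0,0],[-0.15,-0.008,0,0,0],[-0.15,-0.02,0,0,0],[-0.15,-0.04,0,0,0],[-0.15,-0.07,0,0,0],[-0.15,-0.1,0,0,0],[-0.15,-0.14,0,0,0],[-0.15,-0.18,0,0,0],[-0.15,-0.2,0,0,0],[-0.15,-0.2,0,0,0]]'
python3 - <<'E'
from h import *
snap('wrist','w19')
snap('scene','s19',(150,100,350,280),3.5)
snap('side','d19',(260,90,520,280),3)
E
```

```text
time_s: 45.8
position: [0.616, -0.1252, 0.2376]
tool_rot: [[0.007, 0.991, -0.135], [-0.002, -0.135, -0.991], [-1.0, 0.007, 0.002]]
ft_force: [0.1, -0.2, -0.6]
grip_width: 0.0362
```

View pics/w19.png

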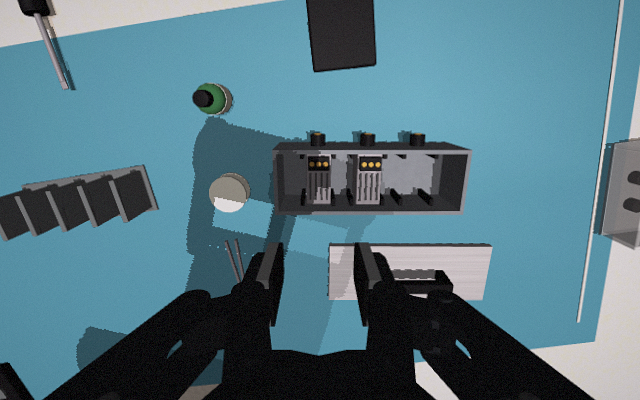

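View pics/s19.png

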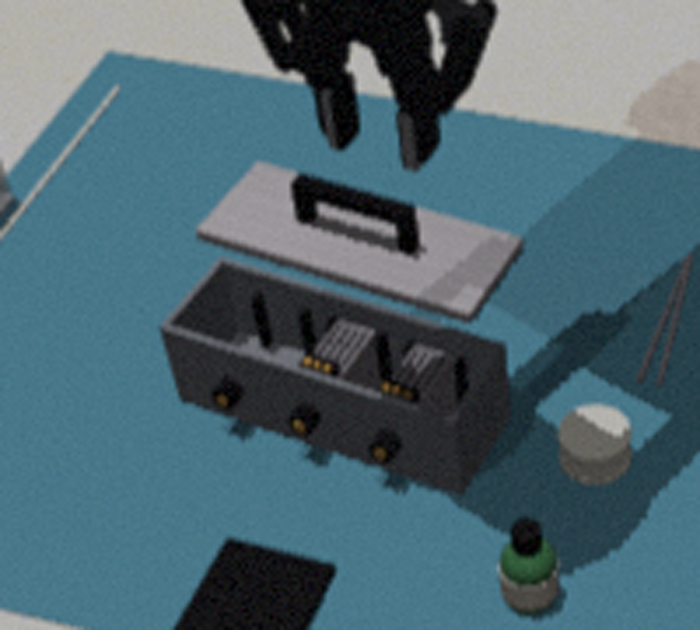

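View pics/d19.png

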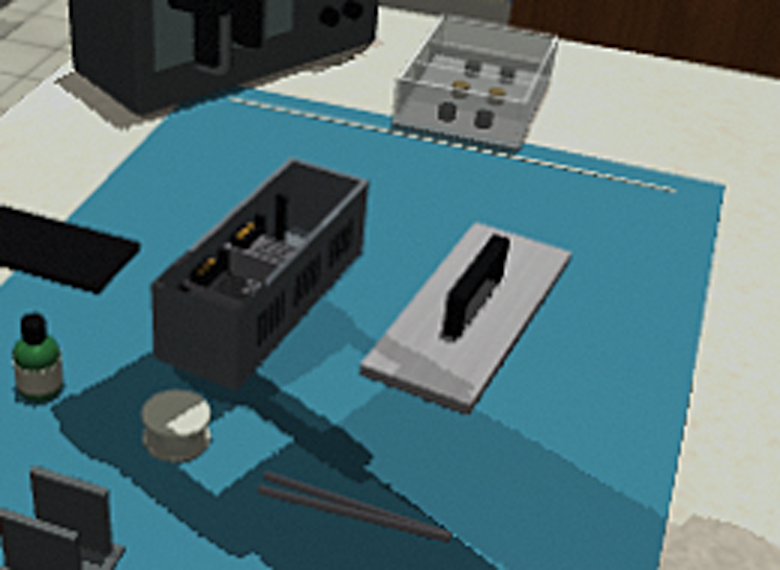

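Run:
```python
from fit import *
cams={n:env.camera_model(n) for n in ['scene','side','wrist']}
S=lambda x,y:(x/3.5+150,y/3.5+100)
D=lambda x,y:(x/3+260,y/3+90)
a,b,z=.0405,.1055,.01
x=fit([('scene',S(257,162),(-a,-b,z)),('scene',S(198,235),(a,-b,z)),('scene',S(470,316),(a,b,z)),('scene',S(523,240),(-a,b,z)),
('side',D(361,370),(a,b,z)),('side',D(468,408),(-a,b,z)),('side',D(573,255),(-a,-b,z)),('side',D(475,222),(a,-b,z))],cams,[.46,-.2,-.14])
s=env.observe();print(s['position'],s['q'])
R=np.array(s['tool_rot']);print((np.r_[x[:2],0.2]-s['position'])@R)
```

```text
scene (-0.0405, -0.1055, 0.01) [ 0.7 -0.5]
scene (0.0405, -0.1055, 0.01) [-0.3 -1.7]
scene (0.0405, 0.1055, 0.01) [ 0.3 -0.7]
scene (-0.0405, 0.1055, 0.01) [ 0.5 -0.8]
side (0.0405, 0.1055, 0.01) [-0.7 -1.3]
side (-0.0405, 0.1055, 0.01) [ 0.3 -0.1]
side (-0.0405, -0.1055, 0.01) [-0.8 -0.4]
side (0.0405, -0.1055, 0.01) [-0.4  0.5]
FIT [ 0.4613 -0.2225] yaw deg -8.11
[ 0.61476226 -0.12490755  0.23246695] [-2.22841634e+01  3.02584625e+01  6.22176764e+01  9.26354183e-03
  8.76308224e+01  7.55063319e+01]
[ 0.03263895 -0.13878749  0.11753289]
```

```bash
python3 -m jog '[[0,0,-0.008,0.006,-0.12],[0,0,-0.02,0.017,-0.26],[0,0,-0.034,0.029,-0.4],[0,0,-0.05,0.042,-0.54],[0,0,-0.065,0.055,-0.69],[0,0,-0.08,0.068,-0.83],[0,0,-0.095,0.08,-0.97],[0,0,-0.108,0.092,-1.12],[0,0,-0.12,0.102,-1.26],[0,0,-0.13,0.11,-1.4],[0,0,-0.137,0.116,-1.5],[0,0,-0.139,0.1175,-1.566],[0,0,-0.139,0.1175,-1.566],[0,0,-0.139,0.1175,-1.566]]'
python3 - <<'E'
from h import *
snap('wrist','w20',(230,50,430,280),2.6)
E
```

```text
time_s: 47.35
position: [0.4614, -0.2225, 0.2326]
tool_rot: [[-0.001, 0.142, 0.99], [0.001, 0.99, -0.142], [-1.0, 0.001, -0.001]]
ft_force: [-0.4, -0.3, -0.1]
grip_width: 0.0428
```

View pics/w20.png

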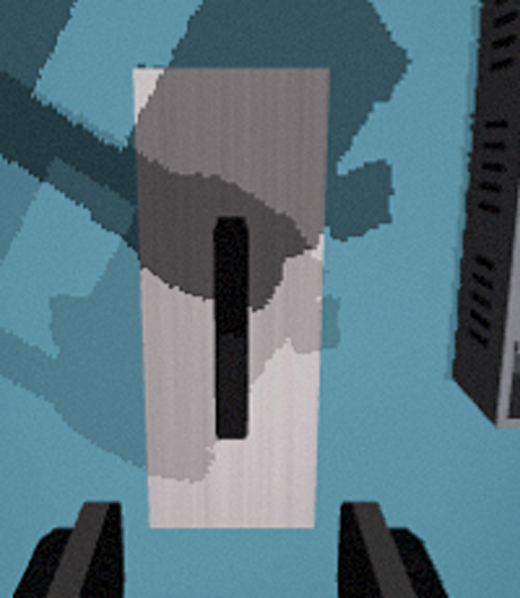

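Run:
```python
from fit import *
cams={n:env.camera_model(n) for n in ['wrist']}
W=lambda x,y:(x/2.6+230,y/2.6+50)
a,b,z=.0405,.1055,.01
x=fit([('wrist',W(132,68),(-a,b,z)),('wrist',W(330,68),(a,b,z)),('wrist',W(315,528),(a,-b,z)),('wrist',W(149,527),(-a,-b,z)),('wrist',W(231,438),(0,-.045,.046))],cams,[.46,-.22,-.14])
s=env.observe(); R=np.array(s['tool_rot']); print(s['position'],(np.r_[x[:2],0.0368]-s['position'])@R, -(x[2]-np.arctan2(R[1,2],R[0,2])))
```

```text
wrist (-0.0405, 0.1055, 0.01) [ 0.4 -0.1]
wrist (0.0405, 0.1055, 0.01) [-0.3 -0.2]
wrist (0.0405, -0.1055, 0.01) [-0.5 -0.4]
wrist (-0.0405, -0.1055, 0.01) [0.1 0. ]
wrist (0, -0.045, 0.046) [0.2 0.7]
FIT [ 0.4624 -0.2256] yaw deg -8.05
[ 0.46150491 -0.22254832  0.23278965] [ 0.19598593 -0.00300432  0.00154062] -0.0019434383129868504
```

```bash
python3 -m jog '[[0,0.02,-0.003,0.001,0],[0,0.045,-0.003,0.001,0],[0,0.07,-0.003,0.001,0],[0,0.095,-0.003,0.001,0],[0,0.12,-0.003,0.001,0],[0,0.145,-0.003,0.001,0],[0,0.165,-0.003,0.001,0],[0,0.18,-0.003,0.001,0],[0,0.19,-0.003,0.001,0],[0,0.1945,-0.003,0.001,0],[0,0.1945,-0.003,0.001,0],[-1,0.1945,-0.003,0.001,0],[-1,0.1945,-0.003,0.001,0],[-1,0.1945,-0.003,0.001,0],[-1,0.1945,-0.003,0.001,0],[-1,0.1945,-0.003,0.001,0],[-1,0.1945,-0.003,0.001,0],[-1,0.1945,-0.003,0.001,0]]' 60
```

```text
time_s: 49.2
position: [0.4623, -0.2261, 0.0397]
tool_rot: [[0.001, 0.141, 0.99], [-0.001, 0.99, -0.141], [-1.0, -0.001, 0.001]]
ft_force: [-1.5, 1.0, 6.0]
grip_width: 0.0131
```

```bash
python3 -m jog '[[-1,-0.004,0,0,0],[-1,-0.012,0,0,0],[-1,-0.025,0,0,0],[-1,-0.045,0,0,0],[-1,-0.065,0,0,0],[-1,-0.085,0,0,0],[-1,-0.105,0,0,0],[-1,-0.12,0,0,0],[-1,-0.125,0,0,0],[-1,-0.125,0,0,0],[-1,-0.125,0,0,0]]'
python3 - <<'E'
from h import *
snap('scene','s21',(150,100,350,280),3.5)
snap('side','d21',(260,50,520,280),3)
E
```

```text
time_s: 50.3
position: [0.4617, -0.2257, 0.1632]
tool_rot: [[-0.001, 0.141, 0.99], [0.001, 0.99, -0.141], [-1.0, 0.001, -0.001]]
ft_force: [-0.9, 0.9, -3.2]
grip_width: 0.0127
```

View pics/s21.png

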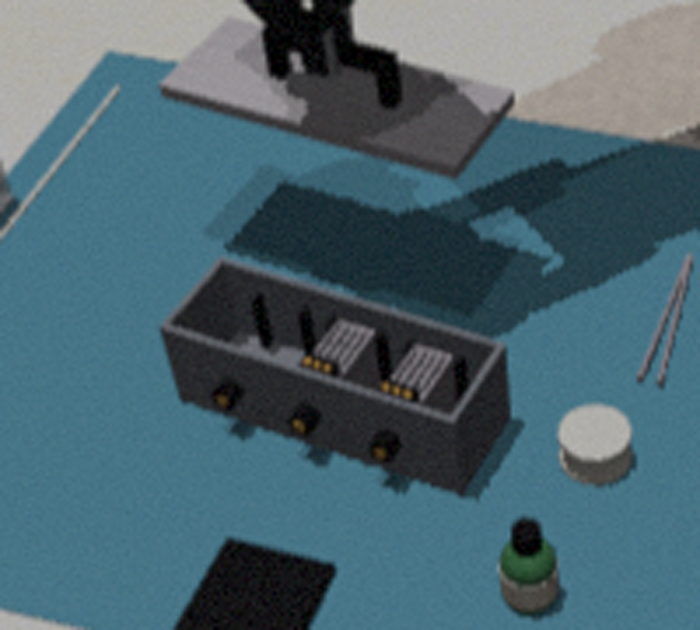

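```bash
python3 -m jog '[[-1,0,0.005,0.01,0],[-1,0,0.012,0.025,0],[-1,0,0.021,0.043,0],[-1,0,0.03,0.062,0],[-1,0,0.039,0.08,0],[-1,0,0.048,0.098,0],[-1,0,0.056,0.115,0],[-1,0,0.063,0.129,-0.005],[-1,0,0.0665,0.136,-0.005],[-1,0,0.0672,0.138,-0.005],[-1,0.015,0.0672,0.138,-0.005],[-1,0.03,0.0672,0.138,-0.005],[-1,0.04,0.0672,0.138,-0.005],[-1,0.044,0.0672,0.138,-0.005],[-1,0.044,0.0672,0.138,-0.005],[-1,0.044,0.0672,0.138,-0.005]]'
python3 - <<'E'
from h import *
snap('scene','s22',(180,120,320,260),5)
snap('side','d22',(290,110,400,230),5.5)
snap('wrist','w22')
E
```

```text
time_s: 52.0
position: [0.6084, -0.179, 0.1206]
tool_rot: [[0.001, 0.136, 0.991], [-0.0, 0.991, -0.136], [-1.0, -0.0, 0.001]]
ft_force: [0.4, 0.0, -1.8]
grip_width: 0.0128
```

View pics/s22.png

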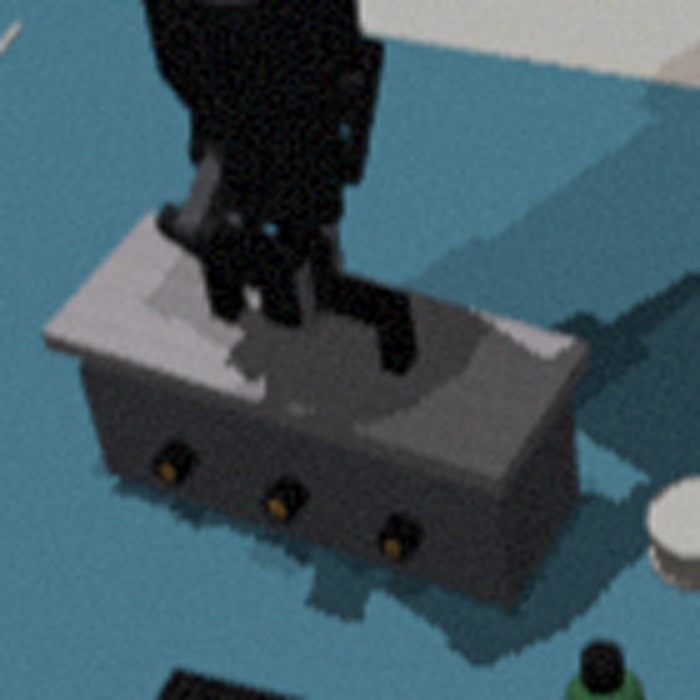

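View pics/d22.png

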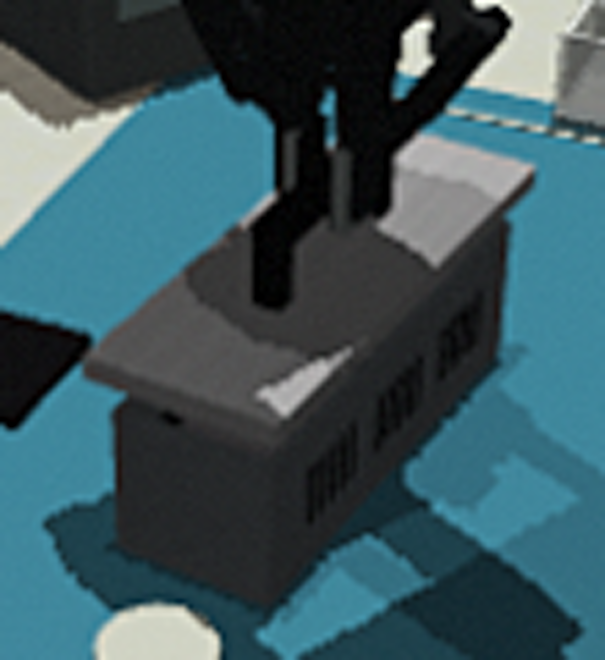

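View pics/w22.png

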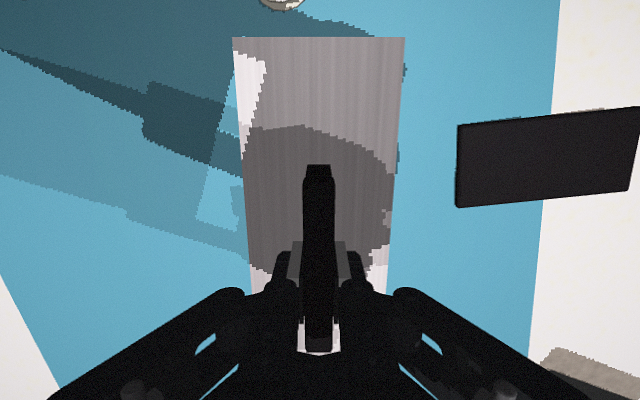

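Run:
```python
from fit import *
cams={n:env.camera_model(n) for n in ['scene','side','wrist']}
S=lambda x,y:(x/5+180,y/5+120)
D=lambda x,y:(x/5.5+290,y/5.5+110)
a,b,z=.0405,.1055,.0909
i=[.608,-.178,-.14]
print('cover scene');fit([('scene',S(44,333),(a,-b,z)),('scene',S(499,477),(a,b,z)),('scene',S(589,344),(-a,b,z)),('scene',S(150,211),(-a,-b,z))],cams,i)
print('cover side');fit([('side',D(85,365),(a,b,z)),('side',D(276,432),(-a,b,z)),('side',D(537,168),(-a,-b,z))],cams,i)
print('cover wrist');fit([('wrist',(232,37.5),(-a,b,z)),('wrist',(406,37.5),(a,b,z))],cams,i)
S=lambda x,y:(x/3.5+150,y/3.5+100)
a,b,z=.034,.099,.066
print('ch scene');fit([('scene',S(222,262),(-a,-b,z)),('scene',S(161,327),(a,-b,z)),('scene',S(455,417),(a,b,z)),('scene',S(507,347),(-a,b,z)),('scene',S(183,402),(a,-b,0)),('scene',S(465,494),(a,b,0))],cams,i)
```

```text
cover scene
scene (0.0405, -0.1055, 0.0909) [-0.5 -0.4]
scene (0.0405, 0.1055, 0.0909) [0.3 0.4]
scene (-0.0405, 0.1055, 0.0909) [ 0.3 -0.1]
scene (-0.0405, -0.1055, 0.0909) [-0.1 -0. ]
FIT [ 0.6093 -0.1765] yaw deg -7.81
cover side
side (0.0405, 0.1055, 0.0909) [-0.5 -0.4]
side (-0.0405, 0.1055, 0.0909) [0.5 0.2]
side (-0.0405, -0.1055, 0.0909) [-0.1  0.3]
FIT [ 0.6069 -0.1746] yaw deg -7.5
cover wrist
wrist (-0.0405, 0.1055, 0.0909) [ 0.4 -0. ]
wrist (0.0405, 0.1055, 0.0909) [-0.4 -0. ]
FIT [ 0.6095 -0.1787] yaw deg -7.77
ch scene
scene (-0.034, -0.099, 0.066) [-0.2 -1.6]
scene (0.034, -0.099, 0.066) [-0.2  0.2]
scene (0.034, 0.099, 0.066) [0.6 1.4]
scene (-0.034, 0.099, 0.066) [ 0.3 -1.3]
scene (0.034, -0.099, 0) [-0.4  0. ]
scene (0.034, 0.099, 0) [-0.1  0.6]
FIT [ 0.6081 -0.1755] yaw deg -7.34
```

```bash
python3 -m jog '[[-1,0.002,0,-0.0007,0],[-1,0.006,0,-0.0007,0],[-1,0.010,0,-0.0007,0],[-1,0.014,0,-0.0007,0],[-1,0.016,0,-0.0007,0],[-1,0.016,0,-0.0007,0],[-1,0.016,0,-0.0007,0]]'
python3 -m jog '[[-1,0.001,0,0,0],[-1,0.002,0,0,0],[-1,0.003,0,0,0],[-1,0.004,0,0,0],[-1,0.004,0,0,0],[-1,0.004,0,0,0]]'
```

```text
time_s: 52.85
position: [0.6075, -0.1787, 0.1039]
tool_rot: [[0.0, 0.136, 0.991], [0.0, 0.991, -0.136], [-1.0, 0.0, 0.0]]
ft_force: [0.0, 0.2, -2.6]
grip_width: 0.0126
time_s: 53.45
position: [0.6074, -0.1787, 0.0999]
tool_rot: [[-0.0, 0.136, 0.991], [0.0, 0.991, -0.136], [-1.0, 0.0, -0.0]]
ft_force: [-0.0, 0.1, -3.4]
grip_width: 0.0129
```

Skirt is past the rim, no contact. Last ~1.3 mm.

```bash
python3 -m jog '[[-1,0.0006,0,0,0],[-1,0.001,0,0,0],[-1,0.0014,0,0,0],[-1,0.0014,0,0,0],[-1,0.0014,0,0,0]]'
```

```text
time_s: 53.95
position: [0.6074, -0.1787, 0.0988]
tool_rot: [[0.0, 0.136, 0.991], [-0.0, 0.991, -0.136], [-1.0, -0.0, 0.0]]
ft_force: [-0.9, 0.0, 0.7]
grip_width: 0.0126
```

Seated at the predicted height (0.0988 vs 0.0987). Release and inspect.

```bash
python3 -m jog '[[-0.5,0,0,0,0],[-0.2,0,0,0,0],[0,0,0,0,0],[0,0,0,0,0],[0,0,0,0,0],[0,-0.01,0,0,0],[0,-0.03,0,0,0],[0,-0.06,0,0,0],[0,-0.1,0,0,0],[0,-0.13,0,0,0],[0,-0.15,0,0,0],[0,-0.15,0,0,0],[0,-0.15,0,0,0]]'
python3 - <<'E'
from h import *
snap('scene','s23',(180,120,320,260),5)
snap('side','d23',(290,110,400,230),5.5)
snap('wrist','w23',(230,50,430,290),2.5)
E
```

```text
time_s: 55.25
position: [0.6073, -0.1786, 0.2485]
tool_rot: [[0.0, 0.136, 0.991], [-0.0, 0.991, -0.136], [-1.0, -0.0, 0.0]]
ft_force: [-1.3, 0.2, -0.2]
grip_width: 0.0427
```

View pics/s23.png

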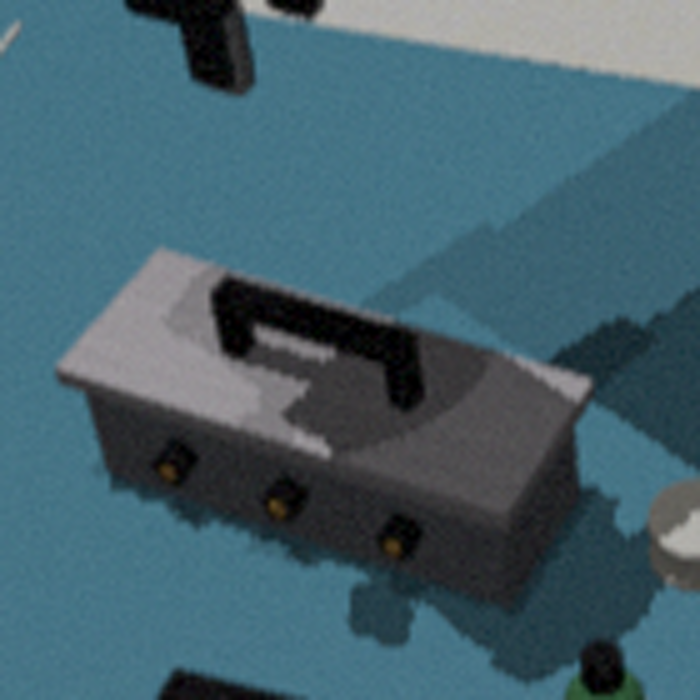

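View pics/d23.png

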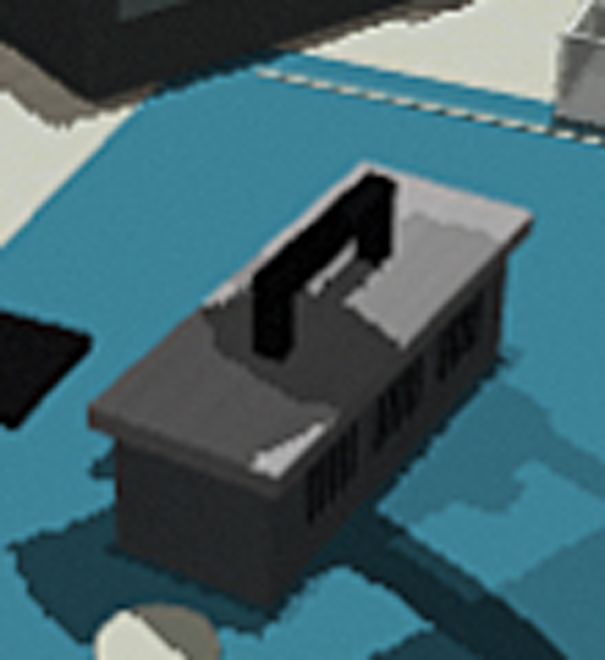

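View pics/w23.png

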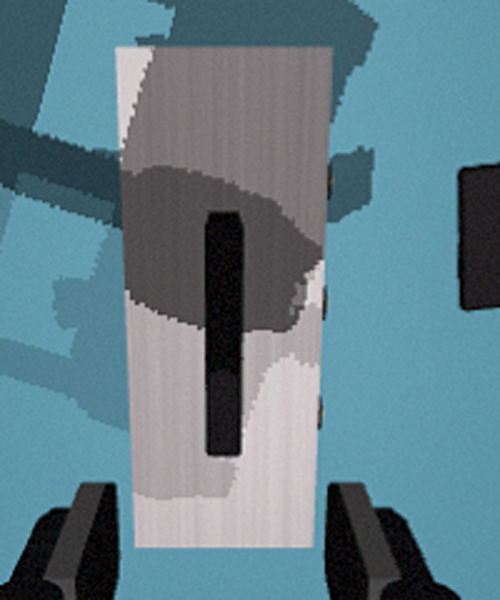

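Run:
```python
from fit import *
cams={n:env.camera_model(n) for n in ['scene','side','wrist']}
W=lambda x,y:(x/2.5+230,y/2.5+50)
S=lambda x,y:(x/5+180,y/5+120)
a,b,z=.0405,.1055,.069
i=[.608,-.178,-.14]
fit([('wrist',W(115,46),(-a,b,z)),('wrist',W(333,46),(a,b,z)),('wrist',W(313,548),(a,-b,z)),('wrist',W(135,548),(-a,-b,z))],cams,i)
fit([('scene',S(57,373),(a,-b,z)),('scene',S(509,521),(a,b,z)),('scene',S(592,380),(-a,b,z)),('scene',S(162,246),(-a,-b,z))],cams,i)
env.close_job()
```

```text
wrist (-0.0405, 0.1055, 0.069) [0.1 0.4]
wrist (0.0405, 0.1055, 0.069) [-0.1  0.2]
wrist (0.0405, -0.1055, 0.069) [-0.1 -0.5]
wrist (-0.0405, -0.1055, 0.069) [ 0.  -0.5]
FIT [ 0.6088 -0.1784] yaw deg -7.72
scene (0.0405, -0.1055, 0.069) [-0.3 -0.6]
scene (0.0405, 0.1055, 0.069) [-0.2 -0.6]
scene (-0.0405, 0.1055, 0.069) [0.8 0.5]
scene (-0.0405, -0.1055, 0.069) [-0.2  0.8]
FIT [ 0.6097 -0.1751] yaw deg -7.78
the job is handed in; nothing more can be done
```

I took the cover off and laid it flat on the bench, then moved both modules from the rack into the chassis. One is in the middle bay and one in the +y end bay, each stood on the bench and re-gripped by its long sides on the way. The cover is back on and the job was handed in at about 55 s; it reported no verdict.

- **Modules:** each met the floor at the expected height with only a light contact force. In the last picture before the cover went on, both stood in their bays with their strips on the socket side.
- **Cover:** it was knocked a few centimetres on the bench while I worked, so I measured it again before gripping. It met the rim at the predicted height (0.0988 m against 0.0987 m) and looks level. The wrist camera puts it about 1 mm from the chassis centre, and both cameras measured it at −7.7° to −7.8°. The chassis itself fits at −7.3° (scene camera) to −8.0° (side camera).
- **Disagreements:** the cameras differed from each other by up to about 3 mm in absolute y, so I relied on positions measured relative to the chassis within one camera. For the second module, the picture fit and the gripper position differed by about 1.3 mm; I went by the gripper, and it went in without touching.
- **Bench:** the spool, tweezers and bottle looked undisturbed in the pictures, but I did not measure them again at the end.

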